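# Put away vials, filters and reference disc after a measuring run

### The job

The measuring run is over: sort what is lying about the bench into its trays. Stand the two capped vials upright in the deep two-bay tray, one in each bay; lay the two metal filter blocks flat and lengthways in the long shallow tray, one in each bay; and lay the white reference disc flat in the round dish. Set things down rather than dropping them, and leave the clear beaker standing where it is.

Things in the scene. Friction and masses are not known exactly. Their poses are not given: they have to be found in the camera images.
- vial_a: Loose upright sample vial with screw cap: a cylinder 28 mm in diameter and 61 mm tall, amber glass below (42 mm), a narrower 4 mm neck, a 15 mm tall white cap of 28 mm diameter; about 35 g. Origin: centre of its underside, z up along the vial. One of two alike.
- vial_b: Loose upright sample vial with screw cap: a cylinder 28 mm in diameter and 61 mm tall, amber glass below (42 mm), a narrower 4 mm neck, a 15 mm tall white cap of 28 mm diameter; about 35 g. Origin: centre of its underside, z up along the vial. One of two alike.
- filter_a: Loose filter block (calibration filter in a metal frame), bare aluminium with a dark window: 50 mm long (its x axis), 16 mm wide (y), 16 mm high (z), lying flat; about 30 g. Origin: centre of its underside. One of two alike.
- filter_b: Loose filter block (calibration filter in a metal frame), bare aluminium with a dark window: 50 mm long (its x axis), 16 mm wide (y), 16 mm high (z), lying flat; about 30 g. Origin: centre of its underside. One of two alike.
- disc: Loose white ceramic reference disc, 50 mm in diameter, 14 mm thick, lying flat; about 60 g. Origin: centre of its underside, z up.
- vial_tray: Fixed light grey plastic tray for the vials, the deep one: 88 mm (its x) by 137 mm (its y) and 25 mm high over all, walls 3 mm, floor 3 mm thick. A full-height divider at y = 0 makes two bays, each about 82 mm (x) by 64 mm (y), centred at y = +34 and y = -34 mm. Origin: centre of its underside, z up. Yaw within 0.3 rad.
- filter_tray: Fixed light grey plastic tray for the filter blocks, the long shallow one: 70 mm (its x) by 177 mm (its y) and only 8 mm high, walls 3 mm, floor 3 mm thick. A full-height divider at y = 0 makes two bays, each about 64 mm (x) by 84 mm (y), centred at y = +43.5 and y = -43.5 mm. Lengthways: along the tray's long side (y). Origin: centre of its underside, z up. Yaw within 0.3 rad.
- dish: Fixed round light grey plastic dish for the disc: 96 mm outside diameter, 90 mm inside, 9 mm high, floor 3 mm thick. Origin: centre of its underside, z up.
- beaker: Small clear beaker, empty, 56 mm in diameter and 60 mm tall, standing loose between the trays. Not to be moved or tipped. Origin: centre of its underside.
Not all that is in view belongs to the job. Leave any purple or turquoise look-alike of the vial_b alone.

How it is judged:
By the outcome, as a careful person would: the job done as asked, in the order asked, and still so for the second after the job is handed in, with the robot touching nothing.
It also fails if it takes over 122 s, if anything falls off the work surface, if the arm or the gripper's body presses on something with over 40 N, if the wrist force passes 120 N, or if a joint passes its speed limit or range.

### The arm

A 6-joint arm with a two-finger parallel gripper is mounted at the origin on the work surface. World frame = base frame: x ahead of the robot, y to its left, z up, the work surface at z = 0. Lengths are in mm, angles in rad, forces in N, time in s.
With the tool pointing down it reaches from about 325 to 1000 mm from the base axis. Payload 5.1 kg.
Tool frame: the origin (TCP) lies on the centre line of the jaws, within the pads' length; the fingertips stand 22 mm ahead of it and the grasp point (between the pads) lies 3 mm ahead of it; z points along the fingers, y is the line along which they close (so a half turn about z gives the same grasp; the last joint's range is limited). The gripper opens to 85 mm and grips with 20 to 120 N. Pads are 22 mm wide; open, the fingers measure 114 mm over their backs; the gripper's body (76 mm by 85 mm) begins 54 mm behind the grasp point. The pads swing forward as they close: fully open they stand 13 mm farther back than shut.
Start: joints at [1.133, 0.124, 1.65, -0, 1.367, -0.083], TCP at [225.832, 609.496, 253.322] pointing down, gripper open.
Joint ranges: [-2.61, 2.61], [-1.02, 2.33], [0.03, 2.71], [-1.35, 4.49], [0.32, 2.68], [-2.91, 2.91]. Speed limits (rad/s): [2.57, 2.57, 3.14, 3.14, 3.14, 3.14].

### API

Orientations are given as a rotation vector (axis times angle).
In Python, from workcell import env gives the robot as it stands.
- The arm moves only by the shell command python3 -m handwheel 'ROWS' [FORCE]. ROWS is JSON, a list of rows, each an object of numbers: "x", "y", "z": the shift along the tool's x, y, z each as a share of 20 mm, from -1 to 1; "ax", "ay", "az": the turn, a rotation vector about the tool's x, y, z each as a share of 4 degrees, from -1 to 1; "claw": the closure, from 0 (fully open) to 1 (shut). In form: [{"x": .., "y": .., "z": .., "ax": .., "ay": .., "az": .., "claw": ..}, ...]. A call has exactly 8 rows; each row shifts and turns the commanded pose from where the row before left it, along the tool's axes as they then stand; what a row does not reach is not made up. A row lasts 1/12 s, in which the tool goes at most 41.7 mm and 7.16 degrees, less where a joint would pass 70% of its speed; a pose out of reach is approached as far as the arm can. A call with a number of a shift or a turn outside -1 to 1 is refused whole. A call with a gripper value outside its range is refused whole. The fingers move at their own pace and stop on an object; FORCE is the grip in N (left out, the last holds). Time passes only in rows, so rows that do not move let the fingers close, or fill a call up. It gives the time, the measured TCP pose, the force, the opening and the grip force at its end, in the units of the state.
- env.state(): the state, without advancing time (a new reading comes with each control period).
- env.capture(name): name is "side" or "top" or "wrist"; returns the picture (420x560x3 uint8, red, green, blue); there is no depth.
- env.camera_model(name): a dict with "vfov" (degrees; the focal length in pixels is half the picture's height over the tangent of half this angle, whatever the lens; pixels are square), "cx", "cy" (the principal point, pixels), "dist" ([k1, k2, p1, p2, k3] as OpenCV has them; the pictures are not rectified), "world_to_cam" (4x4, takes a point from world to camera coordinates). Camera axes: x right, y up, looking along -z (the intrinsics and any distortion apply to the point x, -y, -z); pixel columns grow to the right and rows downward; lengths in mm; the calibration is good to about 2 mm. A picture is of the moment at which its call begins: read the wrist's pose just before it. camera_model takes no time and is no camera call; for the wrist camera it gives the pose at the moment of the call.
- env.sign_off(): hands the job in; it is judged then, once.
The state is a dict: "t": time; "joint_positions": joint angles; "qd": joint speeds; "tau": joint torques, N m; "ee_pos": TCP position; "ee_rot": TCP orientation; "contact_force": force on the tool from outside, world axes, zero at the start; "moment": the same for the moment, N m; "gripper_width": opening from 0.0 (shut) to 1.0 (fully open); "grasp_force": force on a finger pad.
Only numpy, scipy, OpenCV 4.12 (cv2) and the standard library are available. Lean on these libraries where they do the work, as an engineer would, in place of code of your own. Each camera call takes 0.05 s, during which the arm holds its last target. There are 200 camera calls.

## Working session

There is one attempt and no reset: what is moved stays moved. The work goes in short steps, Python scripts to look and compute and a shell command to move; the robot and the scene stay as the last step left them, time stands still between calls to the robot, and variables do not carry over. Pictures are saved under pics/ and viewed, at most 14 in all, crops included, and the job is handed in when it is done.

```bash
ls; mkdir -p pics; python3 - <<'E'
from workcell import env
import cv2,json
for n in("side","top","wrist"):
    m=env.camera_model(n); im=env.capture(n); cv2.imwrite(f"pics/{n}0.png",im[:,:,::-1]); print(n,m)
print(env.state())
E
```

```text
pics
side {'vfov': 42.50538423658529, 'cx': 279.1535406542167, 'cy': 210.11770075069154, 'dist': array([-0.08697995,  0.        ,  0.        ,  0.        ,  0.        ]), 'world_to_cam': array([[-6.57334027e-01, -7.53514022e-01,  1.13399939e-02,
         3.45895839e+02],
       [ 3.99233545e-01, -3.35433088e-01,  8.53286130e-01,
        -2.47665172e+02],
       [-6.39159254e-01,  5.65421314e-01,  5.21319657e-01,
        -7.28857386e+02],
       [ 0.00000000e+00,  0.00000000e+00,  0.00000000e+00,
         1.00000000e+00]])}
top {'vfov': 48.08759189906896, 'cx': 288.8598041180352, 'cy': 209.2534971860879, 'dist': array([-0.09800064,  0.        ,  0.        ,  0.        ,  0.        ]), 'world_to_cam': array([[-2.34199622e-02, -9.99503412e-01, -2.10815993e-02,
         3.06773890e+01],
       [ 9.80498829e-01, -2.70802311e-02,  1.94650220e-01,
        -4.95271169e+02],
       [-1.95124453e-01, -1.61117826e-02,  9.80646143e-01,
        -1.00234642e+03],
       [ 0.00000000e+00,  0.00000000e+00,  0.00000000e+00,
         1.00000000e+00]])}
wrist {'vfov': 70.93183934930528, 'cx': 280.54776
[... 480 characters left out ...]
 0.15, 'joint_positions': array([ 1.13342023e+00,  1.24365370e-01,  1.65137589e+00, -1.34133005e-05,
        1.36747247e+00, -8.25848886e-02]), 'qd': array([-1.06260748e-03, -2.52522838e-03, -4.36762873e-03, -6.80700451e-04,
       -1.13658955e-03, -2.21896725e-05]), 'tau': array([ 4.77418853e-04, -4.24228764e+01, -3.66012061e+01, -6.40984081e-05,
        4.63560893e-03, -7.58638123e-06]), 'ee_pos': array([225.64158721, 609.11157599, 252.31963204]), 'ee_rot': array([-5.54310668e-01, -3.09189256e+00,  2.46579824e-03]), 'contact_force': array([0.03159251, 0.194378  , 0.64957549]), 'moment': array([-0.02969135, -0.01469536, -0.00040911]), 'grasp_force': 0.0, 'gripper_width': 0.9979728359102905}
```

View pics/top0.png

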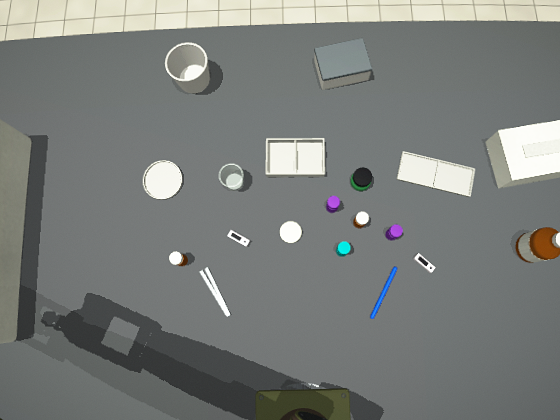

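View pics/side0.png

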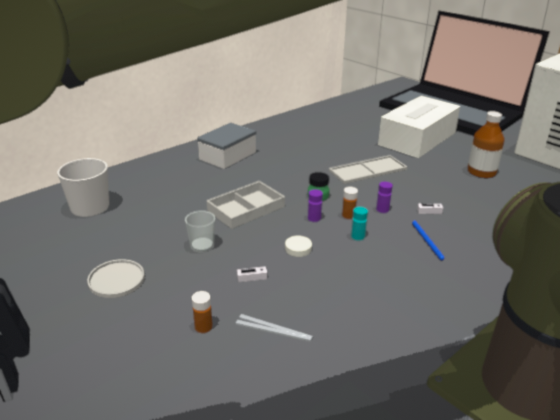

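The top view shows the vials' white caps at (177,258) and (362,219), the filters at (238,238) and (425,263), and the disc at (291,232). The trays are at (295,157), (436,173) and (163,180), and the beaker is at (232,177). In the side view the vials are at (203,312) and (350,203), the filters at (252,273) and (430,209), and the disc at (298,245).

```bash
cat > h.py <<'E'
import numpy as np, cv2
def K(m):
    f=210/np.tan(np.radians(m["vfov"])/2); return np.array([[f,0,m["cx"]],[0,f,m["cy"]],[0,0,1.]])
def ray(m,px):
    T=m["world_to_cam"]; p=cv2.undistortPoints(np.array([[px]],float),K(m),m["dist"])[0,0]
    d=T[:3,:3].T@np.array([p[0],-p[1],-1]); return -T[:3,:3].T@T[:3,3], d/np.linalg.norm(d)
def onz(m,px,z):
    o,d=ray(m,px); return o+d*(z-o[2])/d[2]
def tri(m1,p1,m2,p2):
    (a,u),(b,v)=ray(m1,p1),ray(m2,p2)
    s=np.linalg.lstsq(np.c_[u,-v],b-a,rcond=None)[0]; A,B=a+u*s[0],b+v*s[1]
    return (A+B)/2,np.linalg.norm(A-B)
def proj(m,P):
    T=m["world_to_cam"]; q=T[:3,:3]@np.array(P,float)+T[:3,3]; q=q*[1,-1,-1]
    return cv2.projectPoints(q[None],np.zeros(3),np.zeros(3),K(m),m["dist"])[0].ravel()
E
python3 - <<'E'
from workcell import env
from h import *
np.set_printoptions(precision=1,suppress=True)
ms={n:env.camera_model(n) for n in("side","top")}
for n,box in(("top",(120,120,490,300)),("side",(70,140,460,350))):
    im=cv2.imread(f"pics/{n}0.png"); x0,y0,x1,y1=box
    g=cv2.cvtColor(im,cv2.COLOR_BGR2HSV); 
    for nm,mask in(("white",(g[...,2]>135)&(g[...,1]<70)),("amber",(g[...,0]<16)&(g[...,1]>150)&(g[...,2]>60))):
        k,l,st,c=cv2.connectedComponentsWithStats(mask.astype(np.uint8))
        for i in range(1,k):
            if st[i,4]>25 and x0<c[i,0]<x1 and y0<c[i,1]<y1:
                r=cv2.minAreaRect(np.argwhere(l==i)[:,::-1].astype(np.float32))
                print(n,nm,c[i],st[i],np.array(r[0]),np.array(r[1]),round(r[2]), onz(ms[n],c[i],10)[:2])
im=cv2.imread("pics/side0.png");cv2.imwrite("pics/side_c.png",cv2.resize(im[140:350,70:460],None,fx=2.05,fy=2.05,interpolation=cv2.INTER_CUBIC))
im=cv2.imread("pics/top0.png");cv2.imwrite("pics/top_c.png",cv2.resize(im[125:285,135:490],None,fx=2.25,fy=2.25,interpolation=cv2.INTER_CUBIC))
E
```

```text
top white [294.6 156.8] [ 265  138   60   37 2107] [294.5 156. ] [36. 59.] 90 [630.1   2. ]
top white [436.  173.2] [ 397  151   79   46 2216] [436.3 173.3] [77.2 29.2] 13 [ 580.8 -330.9]
top white [161.8 179.2] [ 142  160   40   39 1222] [161.5 179. ] [38. 39.] 90 [584.9 319.3]
top white [232.1 176.6] [218 163  26  27 392] [231.3 174.9] [26.4 24.6] 27 [585.9 151. ]
top white [362.  217.3] [356 211  13  14 147] [362.  217.5] [13. 12.] 90 [ 480.  -149.6]
top white [290.2 231.5] [279 221  23  22 403] [290.  231.5] [21. 22.] 90 [451.5  16.9]
top white [238.5 237.9] [227 229  23  18 146] [238.  237.6] [22.7  7.9] 29 [439.7 136. ]
top white [175.  257.5] [169 251  14  14 146] [175.  257.5] [12.  13.4] 45 [397.7 283. ]
top white [424.6 263.1] [414 253  22  20 143] [424.3 262.7] [23.  8.] 41 [ 370.3 -287. ]
top white [214.4 290.3] [199 267  31  50 408] [214.7 292.4] [53.2  9.8] 63 [321.5 191.3]
top amber [357.2 223.9] [354 219  10   9  37] [357.2 223.8] [10.8  5. ] 37 [ 464.8 -137.7]
top amber [183.9 260.7] [179 255   9  11  48] [183.9 261.1] [ 5.7 11.2] 24 [390.  262.3]
side white [211.5 1
[... 462 characters left out ...]
28.4] [185 210  31  40 829] [200.  229.5] [39. 30.] 90 [614.  123.7]
side white [297.9 245.1] [284 235  29  22 493] [298.  245.5] [21. 28.] 90 [452.1  18.7]
side white [115.2 276.8] [  87  259   57   38 1600] [115.3 276.7] [34.9 58. ] 76 [583.9 322. ]
side white [252.6 273.8] [236 266  32  16 327] [251.8 273.4] [13.7 30.9] 84 [439.3 136.6]
side white [200.3 299.4] [191 290  20  20 312] [200.5 299.5] [19. 19.] 90 [441.8 242.8]
side white [270.8 326.9] [235 314  78  27 676] [274.  326.8] [78.2 11.1] 13 [320.  196.9]
side amber [348.1 207.8] [343 199  13  19 173] [348.8 208.4] [11.3 17.9] 6 [ 483.2 -152.1]
side amber [202.7 320.1] [194 308  18  24 342] [202.7 319.9] [22.7 16.4] 85 [399.1 267.3]
```

View pics/top_c.png

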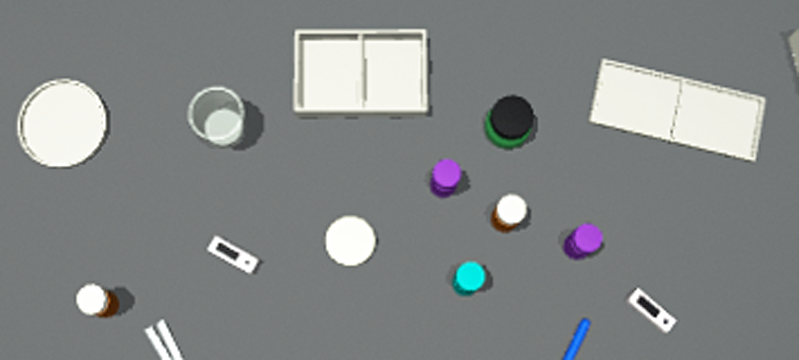

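View pics/side_c.png

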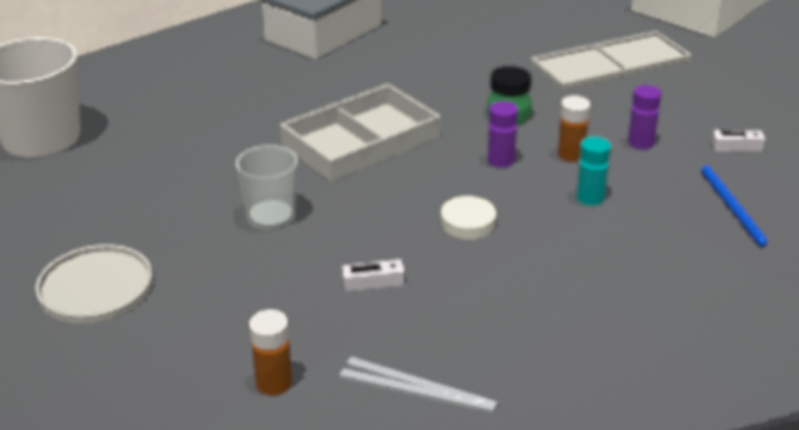

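```bash
python3 - <<'E'
from workcell import env
from h import *
np.set_printoptions(precision=1,suppress=True)
T=env.camera_model("top");S=env.camera_model("side")
tc=lambda p:(np.array(p)+.5)/2.25-.5+[135,125]
sc=lambda p:(np.array(p)+.5)/2.05-.5+[70,140]
def show(n,a,b): p,e=tri(T,a,S,b); print(n,p,"gap %.1f"%e); return p
show("vialL captop",tc([92,299]),sc([268.5,319])); show("vialR captop",tc([512,209]),sc([575,104]))
show("filterL top",tc([234,252]),sc([373,267.5]));show("filterR top",tc([653,309]),sc([739,135]))
show("disc top",tc([350,239.5]),sc([468.5,213]));show("dish rim",tc([62.5,122.5]),sc([94.5,282]))
show("beaker rim",tc([217,115]),sc([267.5,163]))
show("pur1",tc([447,173]),sc([503,110]));show("pur2",tc([589,237]),sc([647,93]));show("turq",tc([471,275]),sc([595,145]));show("jar",tc([512,115]),sc([510,77]))
for nm,a,b in(("vt",[(295,30),(428,30),(428,114),(294,114)],[(281,128),(388,87),(440,123),(332,175)]),("ft",[(602,60),(765,97),(756,160),(590,123)],[(532,60),(658,33),(690,53),(560,83)])):
    P=np.array([show(nm,tc(u),sc(v)) for u,v in zip(a,b)]); print(nm,P.mean(0), "yaw",np.arctan2(*(P[0]+P[3]-P[1]-P[2])[:2][::1])*-1, np.linalg.norm(P-np.roll(P,1,0),axis=1))
# filter yaw from long edges (top view, z=16)
for n,c in(("FL",[(212,236.5),(258,261)]),("FR",[(641,289),(676,319)])):
    a,b=[onz(T,tc(p),16) for p in c]; print(n,a,b,np.arctan2(*(b-a)[1::-1]))
print(env.state()["ee_rot"],env.state()["ee_pos"])
from scipy.spatial.transform import Rotation as R
print(R.from_rotvec(env.state()["ee_rot"]).as_matrix())
E
```

```text
vialL captop [393.3 268.7  63.8] gap 3.2
vialR captop [ 471.7 -142.4   59.4] gap 2.8
filterL top [442.2 135.3  15.3] gap 1.3
filterR top [ 372.9 -286.5   14.2] gap 1.4
disc top [452.3  16.9  12.2] gap 1.0
dish rim [586.6 319.5   5.7] gap 1.3
beaker rim [575.3 147.2  59. ] gap 2.9
pur1 [509.4 -80.5  58.9] gap 2.3
pur2 [ 442.  -216.5   58.3] gap 2.6
turq [407.9 -99.5  59.3] gap 2.4
jar [ 569.6 -149.8   46.9] gap 1.5
vt [675.   68.8  20.8] gap 0.9
vt [672.4 -70.2  19.8] gap 2.7
vt [582.3 -66.1  16.7] gap 4.5
vt [586.2  71.8   9.8] gap 0.8
vt [629.    1.1  16.8] yaw -0.02345933554822791 [ 89.5 139.   90.3 138.1]
ft [ 638.3 -255.6    5.3] gap 0.4
ft [ 593.  -428.6    4. ] gap 1.5
ft [ 525.8 -408.1    9. ] gap 4.1
ft [ 570.9 -234.9    9.6] gap 6.6
ft [ 582.  -331.8    7. ] yaw -0.2554237400619919 [ 70.7 178.8  70.4 178.9]
FL [458.1 157.2  16. ] [431.8 110.3  16. ] -2.082556852510471
FR [ 392.7 -275.7   16. ] [ 361.4 -309.    16. ] -2.3241396296255212
[-0.6 -3.1  0. ] [225.6 609.1 252.3]
[[-0.9  0.3 -0. ]
 [ 0.3  0.9 -0. ]
 [ 0.  -0.  -1. ]]
```

```bash
python3 -m handwheel '[{"az":1,"z":0.3},{"az":1,"z":0.3},{"az":1,"z":0.3},{"az":1,"z":0.3},{"az":1,"z":0.3},{"az":1,"z":0.3},{"az":1,"z":0.3},{"az":1,"z":0.3}]' 30
python3 -m handwheel '[{"az":1,"z":0.3},{"az":1,"z":0.3},{"az":1,"z":0.3},{"az":1,"z":0.3},{"az":1,"z":0.3},{"az":1},{"az":1},{"az":1}]'
python3 -m handwheel '[{"az":1,"claw":0.2},{"az":0.35,"claw":0.2},{"claw":0.2},{"claw":0.2},{"claw":0.2},{"claw":0.2},{"claw":0.2},{"claw":0.2}]'
```

```text
$[0]: bad value
$[0]: bad value
$[0]: bad value
```

```bash
python3 -m handwheel '[{"x":0,"y":0,"z":0.3,"ax":0,"ay":0,"az":1,"claw":0},{"x":0,"y":0,"z":0.3,"ax":0,"ay":0,"az":1,"claw":0},{"x":0,"y":0,"z":0.3,"ax":0,"ay":0,"az":1,"claw":0},{"x":0,"y":0,"z":0.3,"ax":0,"ay":0,"az":1,"claw":0},{"x":0,"y":0,"z":0.3,"ax":0,"ay":0,"az":1,"claw":0},{"x":0,"y":0,"z":0.3,"ax":0,"ay":0,"az":1,"claw":0},{"x":0,"y":0,"z":0.3,"ax":0,"ay":0,"az":1,"claw":0},{"x":0,"y":0,"z":0.3,"ax":0,"ay":0,"az":1,"claw":0}]' 30
python3 -m handwheel '[{"x":0,"y":0,"z":0.3,"ax":0,"ay":0,"az":1,"claw":0},{"x":0,"y":0,"z":0.3,"ax":0,"ay":0,"az":1,"claw":0},{"x":0,"y":0,"z":0.3,"ax":0,"ay":0,"az":1,"claw":0},{"x":0,"y":0,"z":0.3,"ax":0,"ay":0,"az":1,"claw":0},{"x":0,"y":0,"z":0.3,"ax":0,"ay":0,"az":1,"claw":0},{"x":0,"y":0,"z":0,"ax":0,"ay":0,"az":1,"claw":0},{"x":0,"y":0,"z":0,"ax":0,"ay":0,"az":1,"claw":0},{"x":0,"y":0,"z":0,"ax":0,"ay":0,"az":1,"claw":0}]'
python3 -m handwheel '[{"x":0,"y":0,"z":0,"ax":0,"ay":0,"az":1,"claw":0.2},{"x":0,"y":0,"z":0,"ax":0,"ay":0,"az":0.35,"claw":0.2},{"x":0,"y":0,"z":0,"ax":0,"ay":0,"az":0,"claw":0.2},{"x":0,"y":0,"z":0,"ax":0,"ay":0,"az":0,"claw":0.2},{"x":0,"y":0,"z":0,"ax":0,"ay":0,"az":0,"claw":0.2},{"x":0,"y":0,"z":0,"ax":0,"ay":0,"az":0,"claw":0.2},{"x":0,"y":0,"z":0,"ax":0,"ay":0,"az":0,"claw":0.2},{"x":0,"y":0,"z":0,"ax":0,"ay":0,"az":0,"claw":0.2}]'; python3 -c "
from workcell import env;print(env.state())"
```

```text
t: 0.82
ee_pos: [225.7, 609.2, 204.5]
ee_rot: [1.39, 2.817, -0.001]
contact_force: [-0.2, 0.0, -1.2]
gripper_width: 1.001
grasp_force: 0.0
t: 1.48
ee_pos: [225.7, 609.1, 174.5]
ee_rot: [2.113, 2.325, -0.002]
contact_force: [0.3, -0.6, -1.0]
gripper_width: 1.003
grasp_force: 0.0
t: 2.15
ee_pos: [225.8, 609.5, 175.3]
ee_rot: [-2.216, -2.227, 0.0]
contact_force: [-0.1, 0.4, -0.4]
gripper_width: 0.796
grasp_force: 0.0
{'t': 2.15, 'joint_positions': array([1.13338783e+00, 1.81640223e-01, 1.72012695e+00, 1.19997160e-05,
       1.23983047e+00, 1.12835655e+00]), 'qd': array([-1.39435433e-05,  1.26549561e-03, -1.56671215e-03, -9.67271317e-04,
       -5.58058737e-04,  1.26734751e-03]), 'tau': array([ 9.93840581e-05, -4.34217346e+01, -3.49664354e+01,  1.38613295e-04,
        6.47778525e-04, -2.51694604e-03]), 'ee_pos': array([225.83423338, 609.48868753, 175.32481009]), 'ee_rot': array([-2.21584410e+00, -2.22701208e+00,  1.34043088e-05]), 'contact_force': array([-0.07546108,  0.43852145, -0.39102336]), 'moment': array([0.03580982, 0.00599966, 0.00946546]), 'grasp_force': 0.0, 'gripper_width': 0.7961141823827116}
```

```bash
cat > look.py <<'E'
import sys
from workcell import env
from h import *
n,*pts=sys.argv[1:]   # name then x,y,z guesses
m=env.camera_model("wrist"); im=env.capture("wrist")[:,:,::-1].copy(); np.save(f"{n}.npy",m,allow_pickle=True)
cv2.imwrite(f"pics/{n}.png",im)
for p in pts: print(p,proj(m,list(map(float,p.split(",")))).round(1))
g=cv2.cvtColor(im,cv2.COLOR_BGR2HSV)
for nm,mask in(("white",(g[...,2]>150)&(g[...,1]<70)),):
    k,l,st,c=cv2.connectedComponentsWithStats(mask.astype(np.uint8))
    for i in range(1,k):
        if st[i,4]>300: print(nm,c[i].round(1),st[i],"z15:",onz(m,c[i],15).round(1),"z61",onz(m,c[i],61).round(1))
s=env.state();print(s["t"],s["ee_pos"].round(1))
E
python3 -m handwheel '[{"x":-1,"y":0.5,"z":0,"ax":0,"ay":0,"az":0,"claw":0.2},{"x":-1,"y":0.5,"z":0,"ax":0,"ay":0,"az":0,"claw":0.2},{"x":-1,"y":0.5,"z":0,"ax":0,"ay":0,"az":0,"claw":0.2},{"x":-1,"y":0.5,"z":0,"ax":0,"ay":0,"az":0,"claw":0.2},{"x":-1,"y":0.5,"z":0,"ax":0,"ay":0,"az":0,"claw":0.2},{"x":-1,"y":0.5,"z":0,"ax":0,"ay":0,"az":0,"claw":0.2},{"x":-1,"y":0.5,"z":0,"ax":0,"ay":0,"az":0,"claw":0.2},{"x":-1,"y":0.5,"z":0,"ax":0,"ay":0,"az":0,"claw":0.2}]'
python3 -m handwheel '[{"x":-1,"y":0.5,"z":0,"ax":0,"ay":0,"az":0,"claw":0.2},{"x":-1,"y":0.5,"z":0,"ax":0,"ay":0,"az":0,"claw":0.2},{"x":-1,"y":0.5,"z":0,"ax":0,"ay":0,"az":0,"claw":0.2},{"x":-1,"y":0.5,"z":0,"ax":0,"ay":0,"az":0,"claw":0.2},{"x":-1,"y":0.5,"z":0,"ax":0,"ay":0,"az":0,"claw":0.2},{"x":-1,"y":0.5,"z":0,"ax":0,"ay":0,"az":0,"claw":0.2},{"x":-1,"y":0.5,"z":0,"ax":0,"ay":0,"az":0,"claw":0.2},{"x":0,"y":0,"z":0,"ax":0,"ay":0,"az":0,"claw":0.2}]'
python3 look.py w1 393,269,61 442,135,16
```

```text
t: 2.82
ee_pos: [307.0, 448.9, 175.5]
ee_rot: [2.216, 2.227, 0.001]
contact_force: [0.8, 0.3, 0.7]
gripper_width: 0.803
grasp_force: 0.0
t: 3.48
ee_pos: [378.4, 307.9, 175.5]
ee_rot: [2.219, 2.223, -0.0]
contact_force: [0.2, -0.2, -0.0]
gripper_width: 0.795
grasp_force: 0.0
393,269,61 [296.6 257.3]
442,135,16 [333.2 339.4]
white [480.8 186.5] [ 438  142   89   90 5835] z15: [580.  323.1  15. ] z61 [546.8 334.5  61. ]
white [298.7 256.3] [284 243  30  28 555] z15: [398.1 246.1  15. ] z61 [394.8 270.1  61. ]
white [245.7 287.3] [216 267  63  40 551] z15: [340.2 207.6  15. ] z61 [346.5 237.9  61. ]
white [331.8 338.9] [316 321  35  34 318] z15: [440.5 134.9  15. ] z61 [430.2 177.1  61. ]
3.5333 [377.9 309.1 175.5]
```

View pics/w1.png

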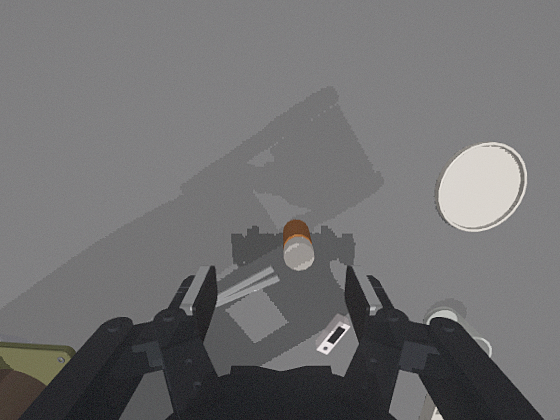

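The wrist view has the vial's cap at (299,257), the filter at (333,338) and the dish at (481,186), all matching the triangulated positions. I'll descend and grip the left vial.

```bash
python3 -m handwheel '[{"x":-1,"y":0.4,"z":0,"ax":0,"ay":0,"az":0,"claw":0.2},{"x":-1,"y":0.42,"z":0,"ax":0,"ay":0,"az":0,"claw":0.2},{"x":0,"y":0,"z":0.8,"ax":0,"ay":0,"az":0,"claw":0.2},{"x":0,"y":0,"z":0.9,"ax":0,"ay":0,"az":0,"claw":0.2},{"x":0,"y":0,"z":0.9,"ax":0,"ay":0,"az":0,"claw":0.2},{"x":0,"y":0,"z":0.9,"ax":0,"ay":0,"az":0,"claw":0.2},{"x":0,"y":0,"z":0.9,"ax":0,"ay":0,"az":0,"claw":0.2},{"x":0,"y":0,"z":0.9,"ax":0,"ay":0,"az":0,"claw":0.2}]'
python3 -m handwheel '[{"x":0,"y":0,"z":0.9,"ax":0,"ay":0,"az":0,"claw":0.2},{"x":0,"y":0,"z":0,"ax":0,"ay":0,"az":0,"claw":0.2},{"x":0,"y":0,"z":0,"ax":0,"ay":0,"az":0,"claw":0.5},{"x":0,"y":0,"z":0,"ax":0,"ay":0,"az":0,"claw":0.6},{"x":0,"y":0,"z":0,"ax":0,"ay":0,"az":0,"claw":0.7},{"x":0,"y":0,"z":0,"ax":0,"ay":0,"az":0,"claw":0.8},{"x":0,"y":0,"z":0,"ax":0,"ay":0,"az":0,"claw":1},{"x":0,"y":0,"z":0,"ax":0,"ay":0,"az":0,"claw":1}]' 25
python3 -m handwheel '[{"x":0,"y":0,"z":0,"ax":0,"ay":0,"az":0,"claw":1},{"x":0,"y":0,"z":0,"ax":0,"ay":0,"az":0,"claw":1},{"x":0,"y":0,"z":0,"ax":0,"ay":0,"az":0,"claw":1},{"x":0,"y":0,"z":0,"ax":0,"ay":0,"az":0,"claw":1},{"x":0,"y":0,"z":0,"ax":0,"ay":0,"az":0,"claw":1},{"x":0,"y":0,"z":0,"ax":0,"ay":0,"az":0,"claw":1},{"x":0,"y":0,"z":0,"ax":0,"ay":0,"az":0,"claw":1},{"x":0,"y":0,"z":0,"ax":0,"ay":0,"az":0,"claw":1}]'
```

```text
t: 4.2
ee_pos: [393.6, 271.2, 68.7]
ee_rot: [-2.215, -2.228, -0.001]
contact_force: [-0.3, -0.1, 0.1]
gripper_width: 0.793
grasp_force: 0.0
t: 4.87
ee_pos: [394.9, 271.1, 53.0]
ee_rot: [2.216, 2.226, 0.005]
contact_force: [-1.6, 1.3, 6.0]
gripper_width: 0.316
grasp_force: 25.1
t: 5.53
ee_pos: [394.9, 271.1, 53.0]
ee_rot: [2.216, 2.226, 0.004]
contact_force: [-0.9, 0.8, 6.6]
gripper_width: 0.315
grasp_force: 25.1
```

```bash
python3 -m handwheel '[{"x":0,"y":0,"z":-0.3,"ax":0,"ay":0,"az":0,"claw":1},{"x":0,"y":0,"z":-0.7,"ax":0,"ay":0,"az":0,"claw":1},{"x":0,"y":0,"z":-1,"ax":0,"ay":0,"az":0,"claw":1},{"x":0,"y":0,"z":-1,"ax":0,"ay":0,"az":0,"claw":1},{"x":0,"y":0,"z":-1,"ax":0,"ay":0,"az":0,"claw":1},{"x":0,"y":0,"z":-1,"ax":0,"ay":0,"az":0,"claw":1},{"x":-0.4,"y":0.4,"z":0,"ax":0,"ay":0,"az":0,"claw":1},{"x":-0.9,"y":0.9,"z":0,"ax":0,"ay":0,"az":0,"claw":1}]'
python3 -m handwheel '[{"x":-1,"y":1,"z":0,"ax":0,"ay":0,"az":0,"claw":1},{"x":-1,"y":1,"z":0,"ax":0,"ay":0,"az":0,"claw":1},{"x":-1,"y":1,"z":0,"ax":0,"ay":0,"az":0,"claw":1},{"x":-1,"y":1,"z":0,"ax":0,"ay":0,"az":0,"claw":1},{"x":-1,"y":1,"z":0,"ax":0,"ay":0,"az":0,"claw":1},{"x":-1,"y":1,"z":0,"ax":0,"ay":0,"az":0,"claw":1},{"x":-1,"y":1,"z":0,"ax":0,"ay":0,"az":0,"claw":1},{"x":-1,"y":1,"z":0,"ax":0,"ay":0,"az":0,"claw":1}]'
python3 -m handwheel '[{"x":-1,"y":1,"z":0,"ax":0,"ay":0,"az":0,"claw":1},{"x":-1,"y":1,"z":0,"ax":0,"ay":0,"az":0,"claw":1},{"x":-0.5,"y":0.4,"z":0,"ax":0,"ay":0,"az":0,"claw":1},{"x":0,"y":0,"z":0,"ax":0,"ay":0,"az":0,"claw":1},{"x":0,"y":0,"z":0,"ax":0,"ay":0,"az":0,"claw":1},{"x":0,"y":0,"z":0,"ax":0,"ay":0,"az":0,"claw":1},{"x":0,"y":0,"z":0,"ax":0,"ay":0,"az":0,"claw":1},{"x":0,"y":0,"z":0,"ax":0,"ay":0,"az":0,"claw":1}]'
python3 look.py w2 629,1,25 630,35,3
```

```text
t: 6.2
ee_pos: [420.1, 245.2, 152.8]
ee_rot: [2.212, 2.23, 0.005]
contact_force: [-0.1, -0.4, -1.2]
gripper_width: 0.319
grasp_force: 24.7
t: 6.87
ee_pos: [581.1, 83.3, 150.1]
ee_rot: [-2.216, -2.226, 0.002]
contact_force: [-0.3, 0.8, -0.6]
gripper_width: 0.317
grasp_force: 24.7
t: 7.53
ee_pos: [628.2, 36.4, 151.2]
ee_rot: [-2.214, -2.228, 0.0]
contact_force: [-0.2, 0.2, -0.1]
gripper_width: 0.315
grasp_force: 24.8
629,1,25 [281.1 248. ]
630,35,3 [282.3 205.6]
white [215.9  74. ] [ 166   24   83   90 2847] z15: [575.9 149.3  15. ] z61 [585.2 144.1  61. ]
white [59.9 95.6] [ 44  63  34  63 710] z15: [442.  135.3  15. ] z61 [475.4 132.6  61. ]
white [283.8 205. ] [ 234  173  104   95 5634] z15: [631.2  39.5  15. ] z61 [630.6  54.   61. ]
white [ 99.5 224.3] [  74  199   51   51 1966] z15: [455.7  19.3  15. ] z61 [486.6  37.5  61. ]
white [281.6 293.6] [ 256  268   54   63 1243] z15: [629.8 -55.3  15. ] z61 [629.5 -23.7  61. ]
white [493.5 304.4] [ 444  284  104   43 2444] z15: [858.3 -71.2  15. ] z61 [816.9 -36.7  61. ]
white [550.8 401.2] [535 366  25  54 716] z15: [ 989.8 -231.7   15. ] z61 [ 924.7 -168.4   61. ]
7.5833 [628.4  36.3 151.4]
```

View pics/w2.png

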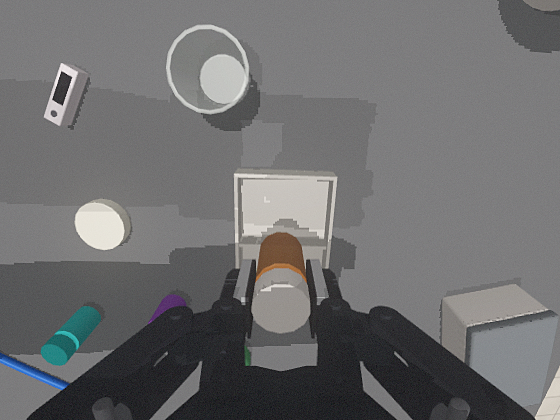

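Vial held upright at (281,280). The tray's left wall is at row 171 and the divider at about row 241. I'll check the bay centre from these.

```bash
python3 - <<'E'
from h import *
m=np.load("w2.npy",allow_pickle=True).item()
for p in((235,173),(285,171),(337,173),(285,241),(234,205),(335,205)): print(p,onz(m,p,25).round(1))
print(proj(m,(628.4,36.3,98)))
m=np.load("w1.npy",allow_pickle=True).item(); print(proj(m,(584,321,9)))
E
```

```text
(235, 173) [589.6  70.8  25. ]
(285, 171) [631.8  72.7  25. ]
(337, 173) [675.9  71.3  25. ]
(285, 241) [632.5   8.1  25. ]
(234, 205) [587.5  42.4  25. ]
(335, 205) [676.   42.9  25. ]
[280.74203898 248.26029459]
[480.38127604 187.07225326]
```

```bash
python3 -m handwheel '[{"x":0.08,"y":0.13,"z":0.4,"ax":0,"ay":0,"az":0,"claw":1},{"x":0,"y":0,"z":0.8,"ax":0,"ay":0,"az":0,"claw":1},{"x":0,"y":0,"z":0.8,"ax":0,"ay":0,"az":0,"claw":1},{"x":0,"y":0,"z":0.8,"ax":0,"ay":0,"az":0,"claw":1},{"x":0,"y":0,"z":0.8,"ax":0,"ay":0,"az":0,"claw":1},{"x":0,"y":0,"z":0.6,"ax":0,"ay":0,"az":0,"claw":1},{"x":0,"y":0,"z":0.3,"ax":0,"ay":0,"az":0,"claw":1},{"x":0,"y":0,"z":0.15,"ax":0,"ay":0,"az":0,"claw":1}]'
python3 -m handwheel '[{"x":0,"y":0,"z":0.05,"ax":0,"ay":0,"az":0,"claw":1},{"x":0,"y":0,"z":0,"ax":0,"ay":0,"az":0,"claw":1},{"x":0,"y":0,"z":0,"ax":0,"ay":0,"az":0,"claw":1},{"x":0,"y":0,"z":0,"ax":0,"ay":0,"az":0,"claw":1},{"x":0,"y":0,"z":0,"ax":0,"ay":0,"az":0,"claw":1},{"x":0,"y":0,"z":0,"ax":0,"ay":0,"az":0,"claw":1},{"x":0,"y":0,"z":0,"ax":0,"ay":0,"az":0,"claw":1},{"x":0,"y":0,"z":0,"ax":0,"ay":0,"az":0,"claw":1}]'
```

```text
t: 8.25
ee_pos: [630.7, 37.3, 56.7]
ee_rot: [-2.215, -2.226, 0.002]
contact_force: [-0.5, -0.2, 1.1]
gripper_width: 0.318
grasp_force: 24.8
t: 8.92
ee_pos: [631.6, 37.0, 57.5]
ee_rot: [2.216, 2.227, 0.0]
contact_force: [-0.4, 0.2, -0.3]
gripper_width: 0.319
grasp_force: 24.8
```

```bash
python3 -m handwheel '[{"x":0,"y":0,"z":0.05,"ax":0,"ay":0,"az":0,"claw":1},{"x":0,"y":0,"z":0,"ax":0,"ay":0,"az":0,"claw":1},{"x":0,"y":0,"z":0.05,"ax":0,"ay":0,"az":0,"claw":1},{"x":0,"y":0,"z":0,"ax":0,"ay":0,"az":0,"claw":1},{"x":0,"y":0,"z":0,"ax":0,"ay":0,"az":0,"claw":1},{"x":0,"y":0,"z":0,"ax":0,"ay":0,"az":0,"claw":1},{"x":0,"y":0,"z":0,"ax":0,"ay":0,"az":0,"claw":1},{"x":0,"y":0,"z":0,"ax":0,"ay":0,"az":0,"claw":1}]'
```

```text
t: 9.58
ee_pos: [631.5, 37.0, 56.0]
ee_rot: [-2.216, -2.227, 0.001]
contact_force: [-3.4, 0.3, 4.8]
gripper_width: 0.323
grasp_force: 25.2
```

```bash
python3 -m handwheel '[{"x":0,"y":0,"z":0,"ax":0,"ay":0,"az":0,"claw":0.6},{"x":0,"y":0,"z":0,"ax":0,"ay":0,"az":0,"claw":0.5},{"x":0,"y":0,"z":0,"ax":0,"ay":0,"az":0,"claw":0.4},{"x":0,"y":0,"z":0,"ax":0,"ay":0,"az":0,"claw":0.3},{"x":0,"y":0,"z":0,"ax":0,"ay":0,"az":0,"claw":0.3},{"x":0,"y":0,"z":0,"ax":0,"ay":0,"az":0,"claw":0.3},{"x":0,"y":0,"z":-0.5,"ax":0,"ay":0,"az":0,"claw":0.3},{"x":0,"y":0,"z":-0.8,"ax":0,"ay":0,"az":0,"claw":0.3}]'
python3 -m handwheel '[{"x":0,"y":0,"z":-1,"ax":0,"ay":0,"az":0,"claw":0.3},{"x":0,"y":0,"z":-1,"ax":0,"ay":0,"az":0,"claw":0.3},{"x":0,"y":0,"z":-1,"ax":0,"ay":0,"az":0,"claw":0.3},{"x":-1,"y":-1,"z":-0.5,"ax":0,"ay":0,"az":0,"claw":0.3},{"x":-1,"y":-1,"z":0,"ax":0,"ay":0,"az":0,"claw":0.3},{"x":-1,"y":-1,"z":0,"ax":0,"ay":0,"az":0,"claw":0.3},{"x":-1,"y":-1,"z":0,"ax":0,"ay":0,"az":0,"claw":0.3},{"x":-1,"y":-1,"z":0,"ax":0,"ay":0,"az":0,"claw":0.3}]'
python3 -m handwheel '[{"x":-1,"y":-0.6,"z":0,"ax":0,"ay":0,"az":0,"claw":0.3},{"x":-1,"y":-0.6,"z":0,"ax":0,"ay":0,"az":0,"claw":0.3},{"x":-0.4,"y":0,"z":0,"ax":0,"ay":0,"az":0,"claw":0.3},{"x":0,"y":0,"z":0,"ax":0,"ay":0,"az":0,"claw":0.3},{"x":0,"y":0,"z":0,"ax":0,"ay":0,"az":0,"claw":0.3},{"x":0,"y":0,"z":0,"ax":0,"ay":0,"az":0,"claw":0.3},{"x":0,"y":0,"z":0,"ax":0,"ay":0,"az":0,"claw":0.3},{"x":0,"y":0,"z":0,"ax":0,"ay":0,"az":0,"claw":0.3}]'
python3 look.py w3 631,38,64 472,-143,61 372.5,-286,16 582,-332,8
```

```text
t: 10.25
ee_pos: [629.9, 37.0, 79.8]
ee_rot: [-2.214, -2.224, 0.005]
contact_force: [0.4, -0.1, 1.1]
gripper_width: 0.703
grasp_force: 0.0
t: 10.92
ee_pos: [531.3, -64.2, 152.3]
ee_rot: [2.215, 2.226, 0.001]
contact_force: [-0.2, -0.2, 0.2]
gripper_width: 0.701
grasp_force: 0.0
t: 11.58
ee_pos: [508.7, -110.8, 151.3]
ee_rot: [-2.215, -2.228, -0.0]
contact_force: [0.1, -0.2, 0.1]
gripper_width: 0.704
grasp_force: 0.0
631,38,64 [475.6   9.8]
472,-143,61 [234.6 263.9]
372.5,-286,16 [159.3 355. ]
582,-332,8 [340.  380.6]
white [428.8  83.1] [  371     0   133   167 13949] z15: [629.3  -2.4  15. ] z61 [607.5  -6.7  61. ]
white [211.8  54.9] [ 181   21   62   69 3272] z15: [453.8  16.3  15. ] z61 [463.6   8.6  61. ]
white [236.4 262.9] [219 248  34  31 754] z15: [ 465.9 -167.4   15. ] z61 [ 473.5 -142.1   61. ]
white [335.5 348.2] [318 317  31  58 916] z15: [ 570.8 -274.2   15. ] z61 [ 559.5 -229.7   61. ]
11.6333 [ 508.6 -110.8  151.2]
```

View pics/w3.png

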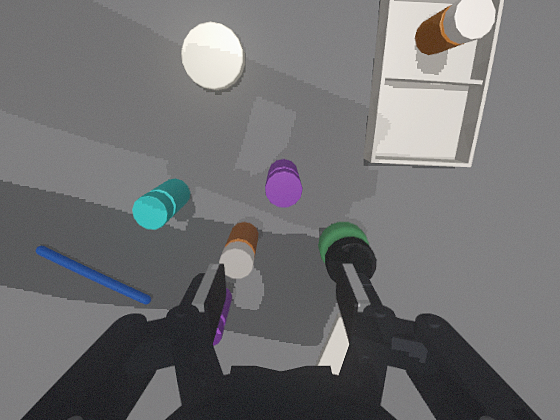

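Vial one stands in its bay, with its cap at (475,18). The second vial's cap is at (237,263), which puts it at about (473,-142.5).

```bash
python3 -m handwheel '[{"x":-0.8,"y":-0.9,"z":0,"ax":0,"ay":0,"az":0,"claw":0.3},{"x":-0.8,"y":-0.88,"z":0,"ax":0,"ay":0,"az":0,"claw":0.3},{"x":0,"y":0,"z":0.5,"ax":0,"ay":0,"az":0,"claw":0.3},{"x":0,"y":0,"z":0.9,"ax":0,"ay":0,"az":0,"claw":0.3},{"x":0,"y":0,"z":0.9,"ax":0,"ay":0,"az":0,"claw":0.3},{"x":0,"y":0,"z":0.9,"ax":0,"ay":0,"az":0,"claw":0.3},{"x":0,"y":0,"z":0.9,"ax":0,"ay":0,"az":0,"claw":0.3},{"x":0,"y":0,"z":0.6,"ax":0,"ay":0,"az":0,"claw":0.3}]'
python3 -m handwheel '[{"x":0,"y":0,"z":0.2,"ax":0,"ay":0,"az":0,"claw":0.3},{"x":0,"y":0,"z":0,"ax":0,"ay":0,"az":0,"claw":0.3},{"x":0,"y":0,"z":0,"ax":0,"ay":0,"az":0,"claw":0.5},{"x":0,"y":0,"z":0,"ax":0,"ay":0,"az":0,"claw":0.6},{"x":0,"y":0,"z":0,"ax":0,"ay":0,"az":0,"claw":0.7},{"x":0,"y":0,"z":0,"ax":0,"ay":0,"az":0,"claw":0.8},{"x":0,"y":0,"z":0,"ax":0,"ay":0,"az":0,"claw":1},{"x":0,"y":0,"z":0,"ax":0,"ay":0,"az":0,"claw":1}]' 25
python3 -m handwheel '[{"x":0,"y":0,"z":0,"ax":0,"ay":0,"az":0,"claw":1},{"x":0,"y":0,"z":0,"ax":0,"ay":0,"az":0,"claw":1},{"x":0,"y":0,"z":0,"ax":0,"ay":0,"az":0,"claw":1},{"x":0,"y":0,"z":0,"ax":0,"ay":0,"az":0,"claw":1},{"x":0,"y":0,"z":0,"ax":0,"ay":0,"az":0,"claw":1},{"x":0,"y":0,"z":0,"ax":0,"ay":0,"az":0,"claw":1},{"x":0,"y":0,"z":0,"ax":0,"ay":0,"az":0,"claw":1},{"x":0,"y":0,"z":0,"ax":0,"ay":0,"az":0,"claw":1}]'
```

```text
t: 12.3
ee_pos: [472.1, -142.8, 55.1]
ee_rot: [-2.214, -2.226, 0.001]
contact_force: [-0.4, 0.6, -0.8]
gripper_width: 0.698
grasp_force: 0.0
t: 12.97
ee_pos: [473.8, -144.1, 54.6]
ee_rot: [2.215, 2.225, 0.002]
contact_force: [-0.6, -1.0, 3.8]
gripper_width: 0.322
grasp_force: 25.1
t: 13.63
ee_pos: [473.8, -144.1, 54.5]
ee_rot: [2.215, 2.225, 0.001]
contact_force: [-0.0, 0.2, 6.3]
gripper_width: 0.315
grasp_force: 25.2
```

```bash
python3 -m handwheel '[{"x":0,"y":0,"z":-0.3,"ax":0,"ay":0,"az":0,"claw":1},{"x":0,"y":0,"z":-0.7,"ax":0,"ay":0,"az":0,"claw":1},{"x":0,"y":0,"z":-1,"ax":0,"ay":0,"az":0,"claw":1},{"x":0,"y":0,"z":-1,"ax":0,"ay":0,"az":0,"claw":1},{"x":0,"y":0,"z":-1,"ax":0,"ay":0,"az":0,"claw":1},{"x":0,"y":0,"z":-1,"ax":0,"ay":0,"az":0,"claw":1},{"x":0.3,"y":0.4,"z":0,"ax":0,"ay":0,"az":0,"claw":1},{"x":0.6,"y":0.8,"z":0,"ax":0,"ay":0,"az":0,"claw":1}]'
python3 -m handwheel '[{"x":0.7,"y":1,"z":0,"ax":0,"ay":0,"az":0,"claw":1},{"x":0.7,"y":1,"z":0,"ax":0,"ay":0,"az":0,"claw":1},{"x":0.7,"y":1,"z":0,"ax":0,"ay":0,"az":0,"claw":1},{"x":0.7,"y":1,"z":0,"ax":0,"ay":0,"az":0,"claw":1},{"x":0.7,"y":1,"z":0,"ax":0,"ay":0,"az":0,"claw":1},{"x":0.7,"y":1,"z":0,"ax":0,"ay":0,"az":0,"claw":1},{"x":0.5,"y":0.65,"z":0,"ax":0,"ay":0,"az":0,"claw":1},{"x":0,"y":0,"z":0,"ax":0,"ay":0,"az":0,"claw":1}]'
python3 -m handwheel '[{"x":0,"y":0,"z":0.5,"ax":0,"ay":0,"az":0,"claw":1},{"x":0,"y":0,"z":0.8,"ax":0,"ay":0,"az":0,"claw":1},{"x":0,"y":0,"z":0.8,"ax":0,"ay":0,"az":0,"claw":1},{"x":0,"y":0,"z":0.8,"ax":0,"ay":0,"az":0,"claw":1},{"x":0,"y":0,"z":0.6,"ax":0,"ay":0,"az":0,"claw":1},{"x":0,"y":0,"z":0,"ax":0,"ay":0,"az":0,"claw":1},{"x":0,"y":0,"z":0,"ax":0,"ay":0,"az":0,"claw":1},{"x":0,"y":0,"z":0,"ax":0,"ay":0,"az":0,"claw":1}]'
```

```text
t: 14.3
ee_pos: [496.8, -126.2, 154.5]
ee_rot: [2.217, 2.223, 0.001]
contact_force: [0.4, 0.4, -0.5]
gripper_width: 0.318
grasp_force: 24.8
t: 14.97
ee_pos: [630.6, -28.8, 151.9]
ee_rot: [-2.213, -2.228, 0.0]
contact_force: [-0.8, -0.1, -0.7]
gripper_width: 0.317
grasp_force: 24.8
t: 15.63
ee_pos: [629.5, -31.3, 83.9]
ee_rot: [2.216, 2.226, 0.001]
contact_force: [1.3, -0.7, 0.4]
gripper_width: 0.32
grasp_force: 24.8
```

```bash
python3 -m handwheel '[{"x":0,"y":0,"z":0.6,"ax":0,"ay":0,"az":0,"claw":1},{"x":0,"y":0,"z":0.5,"ax":0,"ay":0,"az":0,"claw":1},{"x":0,"y":0,"z":0.15,"ax":0,"ay":0,"az":0,"claw":1},{"x":0,"y":0,"z":0,"ax":0,"ay":0,"az":0,"claw":1},{"x":0,"y":0,"z":0.05,"ax":0,"ay":0,"az":0,"claw":1},{"x":0,"y":0,"z":0,"ax":0,"ay":0,"az":0,"claw":1},{"x":0,"y":0,"z":0,"ax":0,"ay":0,"az":0,"claw":1},{"x":0,"y":0,"z":0,"ax":0,"ay":0,"az":0,"claw":1}]'
python3 -m handwheel '[{"x":0,"y":0,"z":0.05,"ax":0,"ay":0,"az":0,"claw":1},{"x":0,"y":0,"z":0,"ax":0,"ay":0,"az":0,"claw":1},{"x":0,"y":0,"z":0,"ax":0,"ay":0,"az":0,"claw":1},{"x":0,"y":0,"z":0,"ax":0,"ay":0,"az":0,"claw":1},{"x":0,"y":0,"z":0,"ax":0,"ay":0,"az":0,"claw":1},{"x":0,"y":0,"z":0,"ax":0,"ay":0,"az":0,"claw":1},{"x":0,"y":0,"z":0,"ax":0,"ay":0,"az":0,"claw":1},{"x":0,"y":0,"z":0,"ax":0,"ay":0,"az":0,"claw":1}]'
```

```text
t: 16.3
ee_pos: [629.3, -31.0, 57.4]
ee_rot: [-2.216, -2.227, 0.0]
contact_force: [-0.5, -0.7, 2.4]
gripper_width: 0.321
grasp_force: 24.9
t: 16.97
ee_pos: [629.3, -31.0, 57.3]
ee_rot: [-2.216, -2.227, 0.0]
contact_force: [-3.5, 0.3, 7.6]
gripper_width: 0.316
grasp_force: 25.4
```

```bash
python3 -m handwheel '[{"x":0,"y":0,"z":0,"ax":0,"ay":0,"az":0,"claw":0.6},{"x":0,"y":0,"z":0,"ax":0,"ay":0,"az":0,"claw":0.5},{"x":0,"y":0,"z":0,"ax":0,"ay":0,"az":0,"claw":0.4},{"x":0,"y":0,"z":0,"ax":0,"ay":0,"az":0,"claw":0.3},{"x":0,"y":0,"z":0,"ax":0,"ay":0,"az":0,"claw":0.3},{"x":0,"y":0,"z":0,"ax":0,"ay":0,"az":0,"claw":0.3},{"x":0,"y":0,"z":-0.5,"ax":0,"ay":0,"az":0,"claw":0.3},{"x":0,"y":0,"z":-0.8,"ax":0,"ay":0,"az":0,"claw":0.3}]'
python3 -m handwheel '[{"x":0,"y":0,"z":-1,"ax":0,"ay":0,"az":0,"claw":0.3},{"x":0,"y":0,"z":-1,"ax":0,"ay":0,"az":0,"claw":0.3},{"x":0,"y":0,"z":-1,"ax":0,"ay":0,"az":0,"claw":0.3},{"x":-0.8,"y":-1,"z":-0.4,"ax":0,"ay":0,"az":0,"claw":0.3},{"x":-0.9,"y":-1,"z":0,"ax":0,"ay":0,"az":0,"claw":0.3},{"x":-0.9,"y":-1,"z":0,"ax":0,"ay":0,"az":0,"claw":0.3},{"x":-0.9,"y":-1,"z":0,"ax":0,"ay":0,"az":0,"claw":0.3},{"x":-0.9,"y":-1,"z":0,"ax":0,"ay":0,"az":0,"claw":0.3}]'
python3 -m handwheel '[{"x":-0.9,"y":-1,"z":0,"ax":0,"ay":0,"az":0,"claw":0.3},{"x":-0.9,"y":-1,"z":0,"ax":0,"ay":0,"az":0,"claw":0.3},{"x":-0.9,"y":-1,"z":0,"ax":0,"ay":0,"az":0,"claw":0.3},{"x":-0.9,"y":-1,"z":0,"ax":0,"ay":0,"az":0,"claw":0.3},{"x":-0.9,"y":-1,"z":0,"ax":0,"ay":0,"az":0,"claw":0.3},{"x":-0.6,"y":-1,"z":0,"ax":0,"ay":0,"az":0,"claw":0.3},{"x":0,"y":0,"z":0,"ax":0,"ay":0,"az":0,"claw":0.3},{"x":0,"y":0,"z":0,"ax":0,"ay":0,"az":0,"claw":0.3}]'
python3 look.py w4 372.5,-286,16 582,-332,8 593,-290,3 571,-374,3
```

```text
t: 17.63
ee_pos: [627.7, -30.8, 80.8]
ee_rot: [-2.214, -2.224, 0.004]
contact_force: [-0.2, 1.4, -0.2]
gripper_width: 0.698
grasp_force: 0.0
t: 18.3
ee_pos: [529.0, -120.1, 151.3]
ee_rot: [2.215, 2.226, 0.001]
contact_force: [-0.5, 0.3, 0.2]
gripper_width: 0.697
grasp_force: 0.0
t: 18.97
ee_pos: [409.8, -222.6, 151.1]
ee_rot: [2.218, 2.223, 0.001]
contact_force: [-0.2, 0.3, 1.1]
gripper_width: 0.696
grasp_force: 0.0
372.5,-286,16 [242.2 269.6]
582,-332,8 [438.8 302.3]
593,-290,3 [454.1 265.7]
571,-374,3 [420.3 330.4]
white [535.8  11.3] [ 509    0   51   26 1124] z15: [613.6 -56.5  15. ] z61 [576.9 -71.3  61. ]
white [452.7 272.4] [ 400  221  108  109 5639] z15: [ 585.  -290.9   15. ] z61 [ 553.4 -263.5   61. ]
white [242.5 269.2] [225 248  40  42 447] z15: [ 372.8 -286.1   15. ] z61 [ 379.3 -259.5   61. ]
white [408.  406.4] [ 385  391   51   29 1051] z15: [ 570.7 -484.2   15. ] z61 [ 541.7 -422.    61. ]
19.0167 [ 410.4 -222.3  151.1]
```

View pics/w4.png

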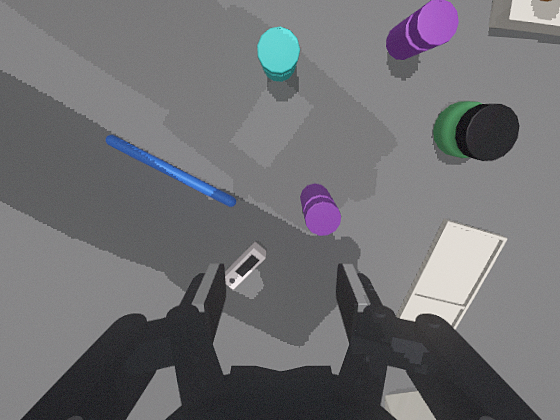

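```bash
python3 - <<'E'
from h import *
m=np.load("w4.npy",allow_pickle=True).item(); im=cv2.imread("pics/w4.png")[235:300,215:280]; 
g=im.max(2).astype(int); mk=(g>115).astype(np.uint8); k,l,st,c=cv2.connectedComponentsWithStats(mk); i=1+st[1:,4].argmax()
ys,xs=np.nonzero(l==i); h=cv2.convexHull(np.c_[xs,ys].astype(np.float32))
W=np.array([onz(m,p+[215,235],16)[:2] for p in h[:,0]],np.float32); r=cv2.minAreaRect(W); print("white",r)
f=np.zeros_like(mk); cv2.fillConvexPoly(f,h.astype(int),1); ys,xs=np.nonzero(cv2.erode(f,np.ones((3,3)))&(g<60))
D=np.array([onz(m,(x+215,y+235),16)[:2] for x,y in zip(xs,ys)]); u,s,v=np.linalg.svd(D-D.mean(0)); print("dark",len(D),D.mean(0),s,np.degrees(np.arctan2(v[0,1],v[0,0])))
for p in((448,221),(507,239),(414,294),(466,305)): print(onz(m,p,8))
E
```

```text
white ((381.400634765625, -289.9004821777344), (56.354801177978516, 40.96834945678711), 46.8244514465332)
dark 171 [ 377.69777271 -280.70996589] [93.41676813 32.69850443] -134.90703167715972
[ 573.14969226 -237.75329997    8.        ]
[ 640.07634013 -257.35325677    8.        ]
[ 552.4138534  -320.82828437    8.        ]
[ 614.05362009 -336.4176907     8.        ]
```

```bash
python3 -m handwheel '[{"x":-0.8,"y":-0.47,"z":0,"ax":0,"ay":0,"az":0,"claw":0.6},{"x":-0.8,"y":-0.47,"z":0,"ax":0,"ay":0,"az":0,"claw":0.6},{"x":-0.8,"y":-0.48,"z":0,"ax":0,"ay":0,"az":0,"claw":0.6},{"x":-0.8,"y":-0.48,"z":0,"ax":0,"ay":0,"az":0,"claw":0.6},{"x":0,"y":0,"z":0.5,"ax":0,"ay":0,"az":1,"claw":0.65},{"x":0,"y":0,"z":0.5,"ax":0,"ay":0,"az":1,"claw":0.65},{"x":0,"y":0,"z":0.5,"ax":0,"ay":0,"az":1,"claw":0.65},{"x":0,"y":0,"z":0.5,"ax":0,"ay":0,"az":1,"claw":0.65}]'
python3 -m handwheel '[{"x":0,"y":0,"z":0.5,"ax":0,"ay":0,"az":1,"claw":0.65},{"x":0,"y":0,"z":0.5,"ax":0,"ay":0,"az":1,"claw":0.65},{"x":0,"y":0,"z":0.5,"ax":0,"ay":0,"az":1,"claw":0.65},{"x":0,"y":0,"z":0.5,"ax":0,"ay":0,"az":1,"claw":0.65},{"x":0,"y":0,"z":0.3,"ax":0,"ay":0,"az":1,"claw":0.65},{"x":0,"y":0,"z":0.3,"ax":0,"ay":0,"az":1,"claw":0.65},{"x":0,"y":0,"z":0.3,"ax":0,"ay":0,"az":0.9,"claw":0.65},{"x":0,"y":0,"z":0,"ax":0,"ay":0,"az":0,"claw":0.65}]'
python3 -m handwheel '[{"x":0,"y":0,"z":0,"ax":0,"ay":0,"az":0,"claw":0.65},{"x":0,"y":0,"z":0,"ax":0,"ay":0,"az":0,"claw":0.65},{"x":0,"y":0,"z":0,"ax":0,"ay":0,"az":0,"claw":0.65},{"x":0,"y":0,"z":0,"ax":0,"ay":0,"az":0,"claw":0.65},{"x":0,"y":0,"z":0,"ax":0,"ay":0,"az":0,"claw":0.65},{"x":0,"y":0,"z":0,"ax":0,"ay":0,"az":0,"claw":0.65},{"x":0,"y":0,"z":0,"ax":0,"ay":0,"az":0,"claw":0.65},{"x":0,"y":0,"z":0,"ax":0,"ay":0,"az":0,"claw":0.65}]'
python3 look.py w5 372.5,-286,16
python3 - <<'E'
from scipy.spatial.transform import Rotation as R
from workcell import env
print(R.from_rotvec(env.state()["ee_rot"]).as_matrix().round(3))
E
```

```text
t: 19.68
ee_pos: [373.6, -286.0, 110.3]
ee_rot: [2.506, 1.893, 0.001]
contact_force: [0.5, 0.5, 0.7]
gripper_width: 0.348
grasp_force: 0.0
t: 20.35
ee_pos: [372.9, -285.2, 51.4]
ee_rot: [-2.882, -1.245, 0.001]
contact_force: [0.3, 0.7, -0.0]
gripper_width: 0.349
grasp_force: 0.0
t: 21.02
ee_pos: [372.5, -286.3, 52.4]
ee_rot: [2.884, 1.244, 0.0]
contact_force: [-0.7, 0.4, -0.8]
gripper_width: 0.354
grasp_force: 0.0
372.5,-286,16 [279.6 260.7]
white [550.5  37.2] [ 532    0   28  115 1520] z15: [ 556.1 -290.    15. ] z61 [ 519.3 -271.    61. ]
white [280.3 252.4] [ 266  212   28   83 1391] z15: [ 376.2 -282.6   15. ] z61 [ 392.1 -265.8   61. ]
21.0667 [ 372.4 -286.2   52.4]
[[ 0.686  0.727  0.   ]
 [ 0.727 -0.686 -0.   ]
 [-0.     0.    -1.   ]]
```

View pics/w5.png

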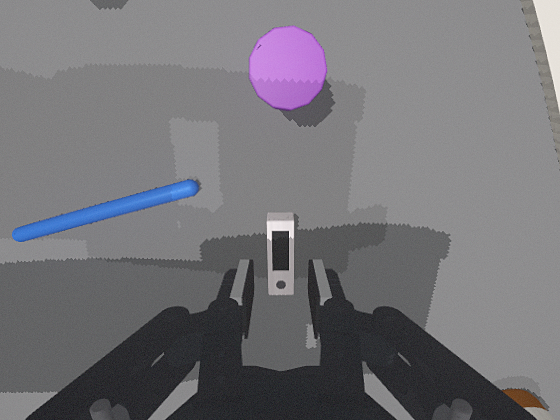

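The block at (281,257) is centred and aligned between the fingers. Now a slow descent.

```bash
python3 -m handwheel '[{"x":0,"y":0,"z":0.4,"ax":0,"ay":0,"az":0,"claw":0.65},{"x":0,"y":0,"z":0.4,"ax":0,"ay":0,"az":0,"claw":0.65},{"x":0,"y":0,"z":0.2,"ax":0,"ay":0,"az":0,"claw":0.65},{"x":0,"y":0,"z":0.2,"ax":0,"ay":0,"az":0,"claw":0.65},{"x":0,"y":0,"z":0.1,"ax":0,"ay":0,"az":0,"claw":0.65},{"x":0,"y":0,"z":0,"ax":0,"ay":0,"az":0,"claw":0.65},{"x":0,"y":0,"z":0,"ax":0,"ay":0,"az":0,"claw":0.65},{"x":0,"y":0,"z":0,"ax":0,"ay":0,"az":0,"claw":0.65}]'
python3 -m handwheel '[{"x":0,"y":0,"z":0,"ax":0,"ay":0,"az":0,"claw":0.7},{"x":0,"y":0,"z":0,"ax":0,"ay":0,"az":0,"claw":0.75},{"x":0,"y":0,"z":0,"ax":0,"ay":0,"az":0,"claw":0.8},{"x":0,"y":0,"z":0,"ax":0,"ay":0,"az":0,"claw":0.85},{"x":0,"y":0,"z":0,"ax":0,"ay":0,"az":0,"claw":0.9},{"x":0,"y":0,"z":0,"ax":0,"ay":0,"az":0,"claw":1},{"x":0,"y":0,"z":0,"ax":0,"ay":0,"az":0,"claw":1},{"x":0,"y":0,"z":0,"ax":0,"ay":0,"az":0,"claw":1}]' 30
```

```text
t: 21.73
ee_pos: [372.6, -286.4, 26.5]
ee_rot: [2.884, 1.244, 0.0]
contact_force: [0.2, 0.1, -0.2]
gripper_width: 0.348
grasp_force: 0.0
t: 22.4
ee_pos: [372.7, -286.5, 26.7]
ee_rot: [2.884, 1.244, 0.0]
contact_force: [-1.1, -0.1, 2.9]
gripper_width: 0.182
grasp_force: 30.8
```

```bash
python3 -m handwheel '[{"x":0,"y":0,"z":-0.3,"ax":0,"ay":0,"az":0,"claw":1},{"x":0,"y":0,"z":-0.6,"ax":0,"ay":0,"az":-0.5,"claw":1},{"x":0,"y":0,"z":-0.8,"ax":0,"ay":0,"az":-1,"claw":1},{"x":0,"y":0,"z":-0.8,"ax":0,"ay":0,"az":-1,"claw":1},{"x":0,"y":0,"z":-0.8,"ax":0,"ay":0,"az":-1,"claw":1},{"x":0,"y":0,"z":-0.7,"ax":0,"ay":0,"az":-1,"claw":1},{"x":0,"y":0,"z":0,"ax":0,"ay":0,"az":-1,"claw":1},{"x":0,"y":0,"z":0,"ax":0,"ay":0,"az":-1,"claw":1}]'
python3 -m handwheel '[{"x":0,"y":0,"z":0,"ax":0,"ay":0,"az":-0.6,"claw":1},{"x":0,"y":0.3,"z":0,"ax":0,"ay":0,"az":0,"claw":1},{"x":-0.15,"y":0.7,"z":0,"ax":0,"ay":0,"az":0,"claw":1},{"x":-0.15,"y":1,"z":0,"ax":0,"ay":0,"az":0,"claw":1},{"x":-0.15,"y":1,"z":0,"ax":0,"ay":0,"az":0,"claw":1},{"x":-0.15,"y":1,"z":0,"ax":0,"ay":0,"az":0,"claw":1},{"x":-0.15,"y":1,"z":0,"ax":0,"ay":0,"az":0,"claw":1},{"x":-0.15,"y":1,"z":0,"ax":0,"ay":0,"az":0,"claw":1}]'
python3 -m handwheel '[{"x":-0.15,"y":1,"z":0,"ax":0,"ay":0,"az":0,"claw":1},{"x":-0.15,"y":1,"z":0,"ax":0,"ay":0,"az":0,"claw":1},{"x":-0.15,"y":1,"z":0,"ax":0,"ay":0,"az":0,"claw":1},{"x":-0.15,"y":1,"z":0,"ax":0,"ay":0,"az":0,"claw":1},{"x":-0.2,"y":0.75,"z":0,"ax":0,"ay":0,"az":0,"claw":1},{"x":0,"y":0,"z":0,"ax":0,"ay":0,"az":0,"claw":1},{"x":0,"y":0,"z":0,"ax":0,"ay":0,"az":0,"claw":1},{"x":0,"y":0,"z":0,"ax":0,"ay":0,"az":0,"claw":1}]'
python3 look.py w6 583,-332.5,8
python3 - <<'E'
from scipy.spatial.transform import Rotation as R
from workcell import env
M=R.from_rotvec(env.state()["ee_rot"]).as_matrix();print(np.degrees(np.arctan2(M[1,1],M[0,1])) if 0 else M.round(3))
E
```

```text
t: 23.07
ee_pos: [372.9, -286.6, 107.7]
ee_rot: [2.526, 1.865, 0.001]
contact_force: [-0.2, -0.3, 0.0]
gripper_width: 0.176
grasp_force: 30.4
t: 23.73
ee_pos: [484.8, -334.7, 105.9]
ee_rot: [-2.492, -1.912, 0.0]
contact_force: [-0.3, 0.1, 0.0]
gripper_width: 0.175
grasp_force: 30.4
t: 24.4
ee_pos: [570.8, -373.9, 105.6]
ee_rot: [-2.49, -1.912, 0.001]
contact_force: [-0.7, 0.3, 1.0]
gripper_width: 0.178
grasp_force: 30.4
583,-332.5,8 [281.9 169.5]
white [283.2 126.7] [  231    37   106   203 17601] z15: [ 591.8 -302.7   15. ] z61 [ 592.  -300.5   61. ]
white [273.4 248.7] [ 243  223   76   87 1789] z15: [ 560.7 -390.3   15. ] z61 [ 567.7 -369.    61. ]
white [412.6 317.2] [ 383  287   70   72 1641] z15: [ 661.  -486.6   15. ] z61 [ 646.1 -444.2   61. ]
white [377.  397.7] [356 380  44  37 343] z15: [ 616.6 -577.5   15. ] z61 [ 611.4 -515.2   61. ]
24.45 [ 570.6 -373.9  105.7]
[[ 0.258  0.966 -0.001]
 [ 0.966 -0.258  0.001]
 [ 0.001 -0.002 -1.   ]]
```

View pics/w6.png

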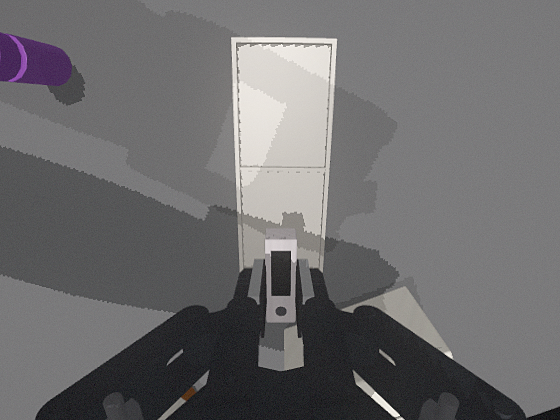

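The block is held over the right bay, with the divider at row 169 as predicted. The tray's centre line is about 2 px to the right. I'll set it down.

```bash
python3 -m handwheel '[{"x":0,"y":0.07,"z":0.4,"ax":0,"ay":0,"az":0,"claw":1},{"x":0,"y":0,"z":0.8,"ax":0,"ay":0,"az":0,"claw":1},{"x":0,"y":0,"z":0.8,"ax":0,"ay":0,"az":0,"claw":1},{"x":0,"y":0,"z":0.8,"ax":0,"ay":0,"az":0,"claw":1},{"x":0,"y":0,"z":0.6,"ax":0,"ay":0,"az":0,"claw":1},{"x":0,"y":0,"z":0.25,"ax":0,"ay":0,"az":0,"claw":1},{"x":0,"y":0,"z":0,"ax":0,"ay":0,"az":0,"claw":1},{"x":0,"y":0,"z":0,"ax":0,"ay":0,"az":0,"claw":1}]'
python3 -m handwheel '[{"x":0,"y":0,"z":0.05,"ax":0,"ay":0,"az":0,"claw":1},{"x":0,"y":0,"z":0,"ax":0,"ay":0,"az":0,"claw":1},{"x":0,"y":0,"z":0.05,"ax":0,"ay":0,"az":0,"claw":1},{"x":0,"y":0,"z":0,"ax":0,"ay":0,"az":0,"claw":1},{"x":0,"y":0,"z":0,"ax":0,"ay":0,"az":0,"claw":1},{"x":0,"y":0,"z":0,"ax":0,"ay":0,"az":0,"claw":1},{"x":0,"y":0,"z":0,"ax":0,"ay":0,"az":0,"claw":1},{"x":0,"y":0,"z":0,"ax":0,"ay":0,"az":0,"claw":1}]'
```

```text
t: 25.12
ee_pos: [572.6, -374.7, 32.4]
ee_rot: [-2.491, -1.913, 0.0]
contact_force: [-0.2, 0.4, -0.6]
gripper_width: 0.178
grasp_force: 30.4
t: 25.78
ee_pos: [572.8, -374.8, 31.4]
ee_rot: [2.491, 1.914, 0.0]
contact_force: [-0.7, 0.0, -0.4]
gripper_width: 0.177
grasp_force: 30.4
```

```bash
python3 -m handwheel '[{"x":0,"y":0,"z":0.05,"ax":0,"ay":0,"az":0,"claw":1},{"x":0,"y":0,"z":0,"ax":0,"ay":0,"az":0,"claw":1},{"x":0,"y":0,"z":0.03,"ax":0,"ay":0,"az":0,"claw":1},{"x":0,"y":0,"z":0,"ax":0,"ay":0,"az":0,"claw":1},{"x":0,"y":0,"z":0,"ax":0,"ay":0,"az":0,"claw":1},{"x":0,"y":0,"z":0,"ax":0,"ay":0,"az":0,"claw":1},{"x":0,"y":0,"z":0,"ax":0,"ay":0,"az":0,"claw":1},{"x":0,"y":0,"z":0,"ax":0,"ay":0,"az":0,"claw":1}]'
```

```text
t: 26.45
ee_pos: [572.9, -374.9, 29.8]
ee_rot: [2.491, 1.914, 0.0]
contact_force: [0.3, 0.3, 0.9]
gripper_width: 0.179
grasp_force: 30.4
```

```bash
python3 -m handwheel '[{"x":0,"y":0,"z":0.03,"ax":0,"ay":0,"az":0,"claw":1},{"x":0,"y":0,"z":0,"ax":0,"ay":0,"az":0,"claw":1},{"x":0,"y":0,"z":0,"ax":0,"ay":0,"az":0,"claw":1},{"x":0,"y":0,"z":0,"ax":0,"ay":0,"az":0,"claw":0.8},{"x":0,"y":0,"z":0,"ax":0,"ay":0,"az":0,"claw":0.75},{"x":0,"y":0,"z":0,"ax":0,"ay":0,"az":0,"claw":0.7},{"x":0,"y":0,"z":0,"ax":0,"ay":0,"az":0,"claw":0.7},{"x":0,"y":0,"z":0,"ax":0,"ay":0,"az":0,"claw":0.7}]'
python3 -m handwheel '[{"x":0,"y":0,"z":-0.3,"ax":0,"ay":0,"az":0,"claw":0.7},{"x":0,"y":0,"z":-0.8,"ax":0,"ay":0,"az":0,"claw":0.7},{"x":0,"y":0,"z":-1,"ax":0,"ay":0,"az":0,"claw":0.6},{"x":0,"y":0,"z":-1,"ax":0,"ay":0,"az":0,"claw":0.6},{"x":0,"y":0,"z":-1,"ax":0,"ay":0,"az":0,"claw":0.6},{"x":0,"y":0,"z":-1,"ax":0,"ay":0,"az":0,"claw":0.6},{"x":0,"y":0,"z":-1,"ax":0,"ay":0,"az":0,"claw":0.6},{"x":0,"y":0,"z":0,"ax":0,"ay":0,"az":0,"claw":0.6}]'
```

```text
t: 27.12
ee_pos: [572.7, -374.7, 28.8]
ee_rot: [-2.491, -1.914, 0.0]
contact_force: [-0.2, -1.1, 1.2]
gripper_width: 0.302
grasp_force: 0.0
t: 27.78
ee_pos: [575.4, -376.8, 158.9]
ee_rot: [2.483, 1.908, 0.005]
contact_force: [0.9, -1.3, 1.7]
gripper_width: 0.399
grasp_force: 0.0
```

```bash
python3 -m handwheel '[{"x":0.5,"y":-0.3,"z":0,"ax":0,"ay":0,"az":0,"claw":0.6},{"x":1,"y":-0.56,"z":0,"ax":0,"ay":0,"az":0,"claw":0.6},{"x":1,"y":-0.56,"z":0,"ax":0,"ay":0,"az":0,"claw":0.6},{"x":1,"y":-0.56,"z":0,"ax":0,"ay":0,"az":0,"claw":0.6},{"x":1,"y":-0.56,"z":0,"ax":0,"ay":0,"az":0,"claw":0.6},{"x":1,"y":-0.56,"z":0,"ax":0,"ay":0,"az":0,"claw":0.6},{"x":1,"y":-0.56,"z":0,"ax":0,"ay":0,"az":0,"claw":0.6},{"x":1,"y":-0.56,"z":0,"ax":0,"ay":0,"az":0,"claw":0.6}]'
python3 -m handwheel '[{"x":1,"y":-0.56,"z":0,"ax":0,"ay":0,"az":0,"claw":0.6},{"x":1,"y":-0.56,"z":0,"ax":0,"ay":0,"az":0,"claw":0.6},{"x":1,"y":-0.56,"z":0,"ax":0,"ay":0,"az":0,"claw":0.6},{"x":1,"y":-0.56,"z":0,"ax":0,"ay":0,"az":0,"claw":0.6},{"x":1,"y":-0.56,"z":0,"ax":0,"ay":0,"az":0,"claw":0.6},{"x":1,"y":-0.56,"z":0,"ax":0,"ay":0,"az":0,"claw":0.6},{"x":1,"y":-0.56,"z":0,"ax":0,"ay":0,"az":0,"claw":0.6},{"x":1,"y":-0.56,"z":0,"ax":0,"ay":0,"az":0,"claw":0.6}]'
python3 -m handwheel '[{"x":1,"y":-0.56,"z":0,"ax":0,"ay":0,"az":0,"claw":0.6},{"x":1,"y":-0.56,"z":0,"ax":0,"ay":0,"az":0,"claw":0.6},{"x":1,"y":-0.56,"z":0,"ax":0,"ay":0,"az":0,"claw":0.6},{"x":1,"y":-0.56,"z":0,"ax":0,"ay":0,"az":0,"claw":0.6},{"x":1,"y":-0.56,"z":0,"ax":0,"ay":0,"az":0,"claw":0.6},{"x":1,"y":-0.56,"z":0,"ax":0,"ay":0,"az":0,"claw":0.65},{"x":1,"y":-0.56,"z":0,"ax":0,"ay":0,"az":0,"claw":0.65},{"x":0.45,"y":-0.28,"z":0,"ax":0,"ay":0,"az":0,"claw":0.65}]'
python3 -m handwheel '[{"x":0,"y":0,"z":0.8,"ax":0,"ay":0,"az":1,"claw":0.65},{"x":0,"y":0,"z":0.8,"ax":0,"ay":0,"az":1,"claw":0.65},{"x":0,"y":0,"z":0.8,"ax":0,"ay":0,"az":1,"claw":0.65},{"x":0,"y":0,"z":0.8,"ax":0,"ay":0,"az":0.6,"claw":0.65},{"x":0,"y":0,"z":0.8,"ax":0,"ay":0,"az":0,"claw":0.65},{"x":0,"y":0,"z":0.5,"ax":0,"ay":0,"az":0,"claw":0.65},{"x":0,"y":0,"z":0,"ax":0,"ay":0,"az":0,"claw":0.65},{"x":0,"y":0,"z":0,"ax":0,"ay":0,"az":0,"claw":0.65}]'
python3 look.py w7 441.5,135.3,16
python3 - <<'E'
from scipy.spatial.transform import Rotation as R
from workcell import env
print(R.from_rotvec(env.state()["ee_rot"]).as_matrix().round(3))
E
```

```text
t: 28.45
ee_pos: [528.1, -205.9, 149.2]
ee_rot: [-2.489, -1.912, 0.002]
contact_force: [-0.6, 0.2, 0.1]
gripper_width: 0.399
grasp_force: 0.0
t: 29.12
ee_pos: [482.5, -28.8, 149.4]
ee_rot: [-2.489, -1.913, 0.003]
contact_force: [-0.2, 0.2, -0.3]
gripper_width: 0.403
grasp_force: 0.0
t: 29.78
ee_pos: [439.5, 137.0, 149.5]
ee_rot: [-2.488, -1.915, 0.004]
contact_force: [0.2, -0.5, 0.2]
gripper_width: 0.354
grasp_force: 0.0
t: 30.45
ee_pos: [440.9, 134.9, 60.3]
ee_rot: [-2.711, -1.586, 0.003]
contact_force: [0.8, 0.1, -1.1]
gripper_width: 0.352
grasp_force: 0.0
441.5,135.3,16 [280.6 253.7]
white [500.2 139. ] [ 442   63  118  134 6226] z15: [584.2 136.1  15. ] z61 [555.9 156.2  61. ]
white [ 95.2 247.2] [  61  180   75  142 2927] z15: [340.6 195.9  15. ] z61 [380.2 199.4  61. ]
white [280.2 245.3] [ 268  207   27   79 1265] z15: [443.8 140.   15. ] z61 [454.7 159.1  61. ]
white [554.1 261.7] [544 228  16  95 777] z15: [597.2  38.5  15. ] z61 [565.2  85.8  61. ]
white [370.5 379.3] [362 361  23  30 334] z15: [448.4   7.9  15. ] z61 [457.9  63.8  61. ]
30.5 [441.8 135.1  61.3]
[[ 0.49   0.872 -0.   ]
 [ 0.872 -0.49  -0.   ]
 [-0.     0.    -1.   ]]
```

View pics/w7.png

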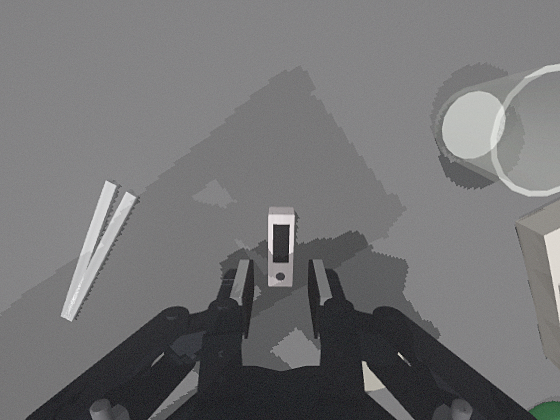

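The block at (281,250) is aligned. Now grasp.

```bash
python3 -m handwheel '[{"x":0.07,"y":0,"z":0.6,"ax":0,"ay":0,"az":0,"claw":0.65},{"x":0,"y":0,"z":0.5,"ax":0,"ay":0,"az":0,"claw":0.65},{"x":0,"y":0,"z":0.3,"ax":0,"ay":0,"az":0,"claw":0.65},{"x":0,"y":0,"z":0.2,"ax":0,"ay":0,"az":0,"claw":0.65},{"x":0,"y":0,"z":0.1,"ax":0,"ay":0,"az":0,"claw":0.65},{"x":0,"y":0,"z":0,"ax":0,"ay":0,"az":0,"claw":0.65},{"x":0,"y":0,"z":0,"ax":0,"ay":0,"az":0,"claw":0.65},{"x":0,"y":0,"z":0,"ax":0,"ay":0,"az":0,"claw":0.65}]'
python3 -m handwheel '[{"x":0,"y":0,"z":0,"ax":0,"ay":0,"az":0,"claw":0.7},{"x":0,"y":0,"z":0,"ax":0,"ay":0,"az":0,"claw":0.75},{"x":0,"y":0,"z":0,"ax":0,"ay":0,"az":0,"claw":0.8},{"x":0,"y":0,"z":0,"ax":0,"ay":0,"az":0,"claw":0.85},{"x":0,"y":0,"z":0,"ax":0,"ay":0,"az":0,"claw":0.9},{"x":0,"y":0,"z":0,"ax":0,"ay":0,"az":0,"claw":1},{"x":0,"y":0,"z":0,"ax":0,"ay":0,"az":0,"claw":1},{"x":0,"y":0,"z":0,"ax":0,"ay":0,"az":0,"claw":1}]' 30
python3 -m handwheel '[{"x":0,"y":0,"z":-0.3,"ax":0,"ay":0,"az":0,"claw":1},{"x":0,"y":0,"z":-0.6,"ax":0,"ay":0,"az":-0.5,"claw":1},{"x":0,"y":0,"z":-1,"ax":0,"ay":0,"az":-1,"claw":1},{"x":0,"y":0,"z":-1,"ax":0,"ay":0,"az":-1,"claw":1},{"x":0,"y":0,"z":-1,"ax":0,"ay":0,"az":-0.6,"claw":1},{"x":0,"y":0,"z":-1,"ax":0,"ay":0,"az":-0.5,"claw":1},{"x":0,"y":0,"z":-1,"ax":0,"ay":0,"az":0,"claw":1},{"x":0,"y":0,"z":0,"ax":0,"ay":0,"az":0,"claw":1}]'
```

```text
t: 31.17
ee_pos: [442.8, 136.4, 27.5]
ee_rot: [2.711, 1.587, 0.001]
contact_force: [0.6, 0.5, -0.1]
gripper_width: 0.351
grasp_force: 0.0
t: 31.83
ee_pos: [442.8, 136.4, 27.5]
ee_rot: [2.711, 1.587, 0.001]
contact_force: [1.2, -0.4, 2.9]
gripper_width: 0.176
grasp_force: 30.7
t: 32.5
ee_pos: [444.8, 136.8, 149.6]
ee_rot: [2.488, 1.912, 0.011]
contact_force: [1.1, -0.4, 1.3]
gripper_width: 0.183
grasp_force: 30.3
```

```bash
python3 -m handwheel '[{"x":-0.5,"y":0.35,"z":0,"ax":0,"ay":0,"az":0,"claw":1},{"x":-1,"y":0.7,"z":0,"ax":0,"ay":0,"az":0,"claw":1},{"x":-1,"y":0.7,"z":0,"ax":0,"ay":0,"az":0,"claw":1},{"x":-1,"y":0.7,"z":0,"ax":0,"ay":0,"az":0,"claw":1},{"x":-1,"y":0.7,"z":0,"ax":0,"ay":0,"az":0,"claw":1},{"x":-1,"y":0.7,"z":0,"ax":0,"ay":0,"az":0,"claw":1},{"x":-1,"y":0.7,"z":0,"ax":0,"ay":0,"az":0,"claw":1},{"x":-1,"y":0.7,"z":0,"ax":0,"ay":0,"az":0,"claw":1}]'
python3 -m handwheel '[{"x":-1,"y":0.7,"z":0,"ax":0,"ay":0,"az":0,"claw":1},{"x":-1,"y":0.7,"z":0,"ax":0,"ay":0,"az":0,"claw":1},{"x":-1,"y":0.7,"z":0,"ax":0,"ay":0,"az":0,"claw":1},{"x":-1,"y":0.7,"z":0,"ax":0,"ay":0,"az":0,"claw":1},{"x":-1,"y":0.7,"z":0,"ax":0,"ay":0,"az":0,"claw":1},{"x":-1,"y":0.7,"z":0,"ax":0,"ay":0,"az":0,"claw":1},{"x":-1,"y":0.7,"z":0,"ax":0,"ay":0,"az":0,"claw":1},{"x":-1,"y":0.7,"z":0,"ax":0,"ay":0,"az":0,"claw":1}]'
python3 -m handwheel '[{"x":-1,"y":0.65,"z":0,"ax":0,"ay":0,"az":0,"claw":1},{"x":-1,"y":0.65,"z":0,"ax":0,"ay":0,"az":0,"claw":1},{"x":-0.65,"y":0.5,"z":0,"ax":0,"ay":0,"az":0,"claw":1},{"x":0,"y":0,"z":0,"ax":0,"ay":0,"az":0,"claw":1},{"x":0,"y":0,"z":0.8,"ax":0,"ay":0,"az":0,"claw":1},{"x":0,"y":0,"z":0.8,"ax":0,"ay":0,"az":0,"claw":1},{"x":0,"y":0,"z":0,"ax":0,"ay":0,"az":0,"claw":1},{"x":0,"y":0,"z":0,"ax":0,"ay":0,"az":0,"claw":1}]'
```

```text
t: 33.17
ee_pos: [504.7, -36.7, 143.8]
ee_rot: [-2.49, -1.913, 0.002]
contact_force: [-0.0, 0.6, -0.8]
gripper_width: 0.176
grasp_force: 30.3
t: 33.83
ee_pos: [571.8, -219.9, 143.5]
ee_rot: [-2.49, -1.912, 0.002]
contact_force: [1.0, -0.0, -0.3]
gripper_width: 0.179
grasp_force: 30.3
t: 34.5
ee_pos: [591.9, -278.2, 110.9]
ee_rot: [-2.487, -1.912, 0.003]
contact_force: [0.2, -0.1, -0.5]
gripper_width: 0.18
grasp_force: 30.3
```

```bash
python3 -m handwheel '[{"x":-0.56,"y":0.28,"z":0,"ax":0,"ay":0,"az":0,"claw":1},{"x":0,"y":0,"z":0.6,"ax":0,"ay":0,"az":0,"claw":1},{"x":0,"y":0,"z":0.8,"ax":0,"ay":0,"az":0,"claw":1},{"x":0,"y":0,"z":0.8,"ax":0,"ay":0,"az":0,"claw":1},{"x":0,"y":0,"z":0.8,"ax":0,"ay":0,"az":0,"claw":1},{"x":0,"y":0,"z":0.5,"ax":0,"ay":0,"az":0,"claw":1},{"x":0,"y":0,"z":0.2,"ax":0,"ay":0,"az":0,"claw":1},{"x":0,"y":0,"z":0,"ax":0,"ay":0,"az":0,"claw":1}]'
python3 -m handwheel '[{"x":0,"y":0,"z":0,"ax":0,"ay":0,"az":0,"claw":1},{"x":0,"y":0,"z":0,"ax":0,"ay":0,"az":0,"claw":1},{"x":0,"y":0,"z":0,"ax":0,"ay":0,"az":0,"claw":1},{"x":0,"y":0,"z":0,"ax":0,"ay":0,"az":0,"claw":1},{"x":0,"y":0,"z":0,"ax":0,"ay":0,"az":0,"claw":1},{"x":0,"y":0,"z":0,"ax":0,"ay":0,"az":0,"claw":1},{"x":0,"y":0,"z":0,"ax":0,"ay":0,"az":0,"claw":1},{"x":0,"y":0,"z":0,"ax":0,"ay":0,"az":0,"claw":1}]'
```

```text
t: 35.17
ee_pos: [595.4, -291.6, 38.0]
ee_rot: [-2.49, -1.913, 0.001]
contact_force: [-0.8, 0.7, -0.6]
gripper_width: 0.176
grasp_force: 30.3
t: 35.83
ee_pos: [595.9, -291.8, 39.2]
ee_rot: [2.491, 1.914, 0.0]
contact_force: [-0.5, -0.3, 0.9]
gripper_width: 0.18
grasp_force: 30.3
```

```bash
python3 -m handwheel '[{"x":0,"y":-0.05,"z":0.25,"ax":0,"ay":0,"az":0,"claw":1},{"x":0,"y":0,"z":0.15,"ax":0,"ay":0,"az":0,"claw":1},{"x":0,"y":0,"z":0,"ax":0,"ay":0,"az":0,"claw":1},{"x":0,"y":0,"z":0.05,"ax":0,"ay":0,"az":0,"claw":1},{"x":0,"y":0,"z":0,"ax":0,"ay":0,"az":0,"claw":1},{"x":0,"y":0,"z":0,"ax":0,"ay":0,"az":0,"claw":1},{"x":0,"y":0,"z":0,"ax":0,"ay":0,"az":0,"claw":1},{"x":0,"y":0,"z":0,"ax":0,"ay":0,"az":0,"claw":1}]'
python3 -m handwheel '[{"x":0,"y":0,"z":0.03,"ax":0,"ay":0,"az":0,"claw":1},{"x":0,"y":0,"z":0,"ax":0,"ay":0,"az":0,"claw":1},{"x":0,"y":0,"z":0,"ax":0,"ay":0,"az":0,"claw":1},{"x":0,"y":0,"z":0,"ax":0,"ay":0,"az":0,"claw":1},{"x":0,"y":0,"z":0,"ax":0,"ay":0,"az":0,"claw":1},{"x":0,"y":0,"z":0,"ax":0,"ay":0,"az":0,"claw":1},{"x":0,"y":0,"z":0,"ax":0,"ay":0,"az":0,"claw":1},{"x":0,"y":0,"z":0,"ax":0,"ay":0,"az":0,"claw":1}]'
```

```text
t: 36.5
ee_pos: [595.0, -291.6, 30.5]
ee_rot: [-2.491, -1.914, 0.0]
contact_force: [-1.3, 1.3, 4.6]
gripper_width: 0.173
grasp_force: 30.9
t: 37.17
ee_pos: [595.0, -291.6, 30.5]
ee_rot: [-2.491, -1.914, 0.0]
contact_force: [-4.1, 2.5, 8.4]
gripper_width: 0.178
grasp_force: 31.3
```

```bash
python3 -m handwheel '[{"x":0,"y":0,"z":0,"ax":0,"ay":0,"az":0,"claw":0.8},{"x":0,"y":0,"z":0,"ax":0,"ay":0,"az":0,"claw":0.75},{"x":0,"y":0,"z":0,"ax":0,"ay":0,"az":0,"claw":0.7},{"x":0,"y":0,"z":0,"ax":0,"ay":0,"az":0,"claw":0.7},{"x":0,"y":0,"z":0,"ax":0,"ay":0,"az":0,"claw":0.7},{"x":0,"y":0,"z":-0.3,"ax":0,"ay":0,"az":0,"claw":0.7},{"x":0,"y":0,"z":-0.8,"ax":0,"ay":0,"az":0,"claw":0.7},{"x":0,"y":0,"z":-1,"ax":0,"ay":0,"az":0,"claw":0.5}]'
python3 -m handwheel '[{"x":0,"y":0,"z":-1,"ax":0,"ay":0,"az":0,"claw":0.2},{"x":0,"y":0,"z":-1,"ax":0,"ay":0,"az":0,"claw":0.2},{"x":0,"y":0,"z":-1,"ax":0,"ay":0,"az":0,"claw":0.2},{"x":0,"y":0,"z":-0.8,"ax":0,"ay":0,"az":0,"claw":0.2},{"x":0,"y":0,"z":0,"ax":0,"ay":0,"az":0,"claw":0.2},{"x":0,"y":0,"z":0,"ax":0,"ay":0,"az":0,"claw":0.2},{"x":0,"y":0,"z":0,"ax":0,"ay":0,"az":0,"claw":0.2},{"x":0,"y":0,"z":0,"ax":0,"ay":0,"az":0,"claw":0.2}]'
python3 - <<'E'
from h import *
from scipy.optimize import brentq
tcp=np.array([410.4,-222.3,151.1]); m=np.load("w4.npy",allow_pickle=True).item()
for p in((222,265),(340,265)):
    o,d=ray(m,p)
    for off in(11,0): P=o+d*(tcp[1]+off-o[1])/d[1]; print(p,off,(P-tcp).round(1))
E
```

```text
t: 37.83
ee_pos: [593.7, -290.9, 70.2]
ee_rot: [-2.488, -1.912, 0.002]
contact_force: [0.8, 0.8, 0.3]
gripper_width: 0.423
grasp_force: 0.0
t: 38.5
ee_pos: [594.0, -291.0, 145.5]
ee_rot: [-2.489, -1.912, 0.002]
contact_force: [-1.0, 0.2, -1.1]
gripper_width: 0.799
grasp_force: 0.0
(222, 265) 11 [-29.9  11.  -10.6]
(222, 265) 0 [-34.2   0.  -30.3]
(340, 265) 11 [ 29.2  11.  -10.7]
(340, 265) 0 [ 33.8   0.  -30.4]
```

```bash
python3 -m handwheel '[{"x":0.5,"y":-0.4,"z":0,"ax":0,"ay":0,"az":0,"claw":0.2},{"x":1,"y":-0.83,"z":0,"ax":0,"ay":0,"az":0,"claw":0.2},{"x":1,"y":-0.83,"z":0,"ax":0,"ay":0,"az":0,"claw":0.2},{"x":1,"y":-0.83,"z":0,"ax":0,"ay":0,"az":0,"claw":0.2},{"x":1,"y":-0.83,"z":0,"ax":0,"ay":0,"az":0,"claw":0.2},{"x":1,"y":-0.83,"z":0,"ax":0,"ay":0,"az":0,"claw":0.2},{"x":1,"y":-0.83,"z":0,"ax":0,"ay":0,"az":0,"claw":0.2},{"x":1,"y":-0.83,"z":0,"ax":0,"ay":0,"az":0,"claw":0.2}]'
python3 -m handwheel '[{"x":1,"y":-0.83,"z":0,"ax":0,"ay":0,"az":0,"claw":0.2},{"x":1,"y":-0.83,"z":0,"ax":0,"ay":0,"az":0,"claw":0.2},{"x":1,"y":-0.83,"z":0,"ax":0,"ay":0,"az":0,"claw":0.2},{"x":1,"y":-0.83,"z":0,"ax":0,"ay":0,"az":0,"claw":0.2},{"x":1,"y":-0.83,"z":0,"ax":0,"ay":0,"az":0,"claw":0.2},{"x":0.5,"y":-0.42,"z":0,"ax":0,"ay":0,"az":0,"claw":0.2},{"x":0,"y":0,"z":0,"ax":0,"ay":0,"az":0,"claw":0.2},{"x":0,"y":0,"z":0,"ax":0,"ay":0,"az":0,"claw":0.2}]'
python3 look.py w8 452.2,17,14
```

```text
t: 39.17
ee_pos: [511.8, -112.7, 146.2]
ee_rot: [-2.49, -1.913, 0.002]
contact_force: [0.6, 0.2, 0.2]
gripper_width: 0.801
grasp_force: 0.0
t: 39.83
ee_pos: [453.2, 15.5, 147.1]
ee_rot: [2.49, 1.916, -0.001]
contact_force: [0.4, 0.4, -1.0]
gripper_width: 0.802
grasp_force: 0.0
452.2,17,14 [278.8 208.1]
white [76.1 48.7] [  32    0   94  110 2260] z15: [331.5 187.   15. ] z61 [357.7 170.5  61. ]
white [399.1  19.1] [ 368    0   96   42 2049] z15: [579.6 139.9  15. ] z61 [560.5 132.1  61. ]
white [479.1 167.9] [  427    86   109   174 10102] z15: [633.1   8.1  15. ] z61 [604.2  24.3  61. ]
white [279.9 206.6] [ 253  179   55   55 2319] z15: [453.6  18.4  15. ] z61 [457.5  32.8  61. ]
white [428.6 409.4] [418 391  24  29 383] z15: [ 564.9 -286.3   15. ] z61 [ 548.5 -216.3   61. ]
39.8833 [453.7  15.  147.3]
```

View pics/w8.png

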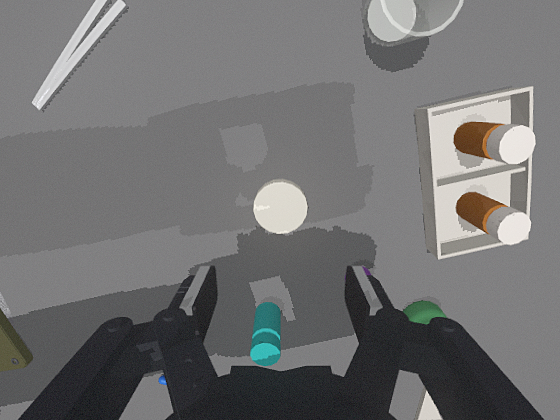

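Both vials stand in their bays. The disc is centred at (280,207), which puts it at about (453,18). I'll lower onto the disc.

```bash
python3 -m handwheel '[{"x":0.13,"y":-0.06,"z":0.5,"ax":0,"ay":0,"az":0,"claw":0.22},{"x":0,"y":0,"z":0.9,"ax":0,"ay":0,"az":0,"claw":0.22},{"x":0,"y":0,"z":0.9,"ax":0,"ay":0,"az":0,"claw":0.22},{"x":0,"y":0,"z":0.9,"ax":0,"ay":0,"az":0,"claw":0.22},{"x":0,"y":0,"z":0.9,"ax":0,"ay":0,"az":0,"claw":0.22},{"x":0,"y":0,"z":0.9,"ax":0,"ay":0,"az":0,"claw":0.22},{"x":0,"y":0,"z":0.6,"ax":0,"ay":0,"az":0,"claw":0.22},{"x":0,"y":0,"z":0,"ax":0,"ay":0,"az":0,"claw":0.22}]'
python3 -m handwheel '[{"x":0,"y":0,"z":0.3,"ax":0,"ay":0,"az":0,"claw":0.22},{"x":0,"y":0,"z":0.2,"ax":0,"ay":0,"az":0,"claw":0.22},{"x":0,"y":0,"z":0.1,"ax":0,"ay":0,"az":0,"claw":0.22},{"x":0,"y":0,"z":0.1,"ax":0,"ay":0,"az":0,"claw":0.22},{"x":0,"y":0,"z":0,"ax":0,"ay":0,"az":0,"claw":0.22},{"x":0,"y":0,"z":0,"ax":0,"ay":0,"az":0,"claw":0.22},{"x":0,"y":0,"z":0,"ax":0,"ay":0,"az":0,"claw":0.22},{"x":0,"y":0,"z":0,"ax":0,"ay":0,"az":0,"claw":0.22}]'
```

```text
t: 40.55
ee_pos: [450.6, 17.4, 31.8]
ee_rot: [-2.489, -1.909, 0.008]
contact_force: [-0.3, -0.2, -0.6]
gripper_width: 0.785
grasp_force: 0.0
t: 41.22
ee_pos: [453.4, 18.0, 21.9]
ee_rot: [2.491, 1.914, 0.001]
contact_force: [0.1, -0.1, 0.0]
gripper_width: 0.783
grasp_force: 0.0
```

```bash
python3 -m handwheel '[{"x":0,"y":0,"z":0.15,"ax":0,"ay":0,"az":0,"claw":0.22},{"x":0,"y":0,"z":0,"ax":0,"ay":0,"az":0,"claw":0.3},{"x":0,"y":0,"z":0,"ax":0,"ay":0,"az":0,"claw":0.35},{"x":0,"y":0,"z":0,"ax":0,"ay":0,"az":0,"claw":0.4},{"x":0,"y":0,"z":0,"ax":0,"ay":0,"az":0,"claw":0.45},{"x":0,"y":0,"z":0,"ax":0,"ay":0,"az":0,"claw":0.6},{"x":0,"y":0,"z":0,"ax":0,"ay":0,"az":0,"claw":0.8},{"x":0,"y":0,"z":0,"ax":0,"ay":0,"az":0,"claw":0.8}]' 40
python3 -m handwheel '[{"x":0,"y":0,"z":0,"ax":0,"ay":0,"az":0,"claw":0.8},{"x":0,"y":0,"z":0,"ax":0,"ay":0,"az":0,"claw":0.8},{"x":0,"y":0,"z":0,"ax":0,"ay":0,"az":0,"claw":0.8},{"x":0,"y":0,"z":-0.2,"ax":0,"ay":0,"az":0,"claw":0.8},{"x":0,"y":0,"z":-0.4,"ax":0,"ay":0,"az":0,"claw":0.8},{"x":0,"y":0,"z":-0.4,"ax":0,"ay":0,"az":0,"claw":0.8},{"x":0,"y":0,"z":0,"ax":0,"ay":0,"az":0,"claw":0.8},{"x":0,"y":0,"z":0,"ax":0,"ay":0,"az":0,"claw":0.8}]'
```

```text
t: 41.88
ee_pos: [453.9, 18.0, 19.4]
ee_rot: [2.491, 1.913, 0.002]
contact_force: [-0.8, 0.7, 6.2]
gripper_width: 0.568
grasp_force: 44.7
t: 42.55
ee_pos: [453.7, 18.0, 39.3]
ee_rot: [2.49, 1.913, 0.002]
contact_force: [0.2, 0.3, -0.8]
gripper_width: 0.564
grasp_force: 41.5
```

```bash
python3 -m handwheel '[{"x":0,"y":0,"z":-0.5,"ax":0,"ay":0,"az":0,"claw":0.8},{"x":0,"y":0,"z":-0.9,"ax":0,"ay":0,"az":0,"claw":0.8},{"x":0,"y":0,"z":-1,"ax":0,"ay":0,"az":0,"claw":0.8},{"x":0,"y":0,"z":-1,"ax":0,"ay":0,"az":0,"claw":0.8},{"x":0,"y":0,"z":-0.8,"ax":0,"ay":0,"az":0,"claw":0.8},{"x":0.3,"y":0.05,"z":-0.5,"ax":0,"ay":0,"az":0,"claw":0.8},{"x":0.7,"y":0.1,"z":0,"ax":0,"ay":0,"az":0,"claw":0.8},{"x":1,"y":0.15,"z":0,"ax":0,"ay":0,"az":0,"claw":0.8}]'
python3 -m handwheel '[{"x":1,"y":0.15,"z":0,"ax":0,"ay":0,"az":0,"claw":0.8},{"x":1,"y":0.15,"z":0,"ax":0,"ay":0,"az":0,"claw":0.8},{"x":1,"y":0.15,"z":0,"ax":0,"ay":0,"az":0,"claw":0.8},{"x":1,"y":0.15,"z":0,"ax":0,"ay":0,"az":0,"claw":0.8},{"x":1,"y":0.15,"z":0,"ax":0,"ay":0,"az":0,"claw":0.8},{"x":1,"y":0.15,"z":0,"ax":0,"ay":0,"az":0,"claw":0.8},{"x":1,"y":0.15,"z":0,"ax":0,"ay":0,"az":0,"claw":0.8},{"x":1,"y":0.15,"z":0,"ax":0,"ay":0,"az":0,"claw":0.8}]'
python3 -m handwheel '[{"x":1,"y":0.15,"z":0,"ax":0,"ay":0,"az":0,"claw":0.8},{"x":1,"y":0.15,"z":0,"ax":0,"ay":0,"az":0,"claw":0.8},{"x":1,"y":0.15,"z":0,"ax":0,"ay":0,"az":0,"claw":0.8},{"x":1,"y":0.15,"z":0,"ax":0,"ay":0,"az":0,"claw":0.8},{"x":1,"y":0.15,"z":0,"ax":0,"ay":0,"az":0,"claw":0.8},{"x":0.8,"y":0.1,"z":0,"ax":0,"ay":0,"az":0,"claw":0.8},{"x":0.4,"y":0,"z":0,"ax":0,"ay":0,"az":0,"claw":0.8},{"x":0,"y":0,"z":0,"ax":0,"ay":0,"az":0,"claw":0.8}]'
python3 -c "
from workcell import env;s=env.state();print(s['ee_pos'],s['joint_positions'])"
```

```text
t: 43.22
ee_pos: [469.7, 55.2, 133.6]
ee_rot: [2.492, 1.911, 0.002]
contact_force: [0.1, -0.2, -1.5]
gripper_width: 0.562
grasp_force: 41.5
t: 43.88
ee_pos: [533.5, 204.9, 132.1]
ee_rot: [-2.491, -1.914, 0.002]
contact_force: [0.7, -0.5, -0.8]
gripper_width: 0.568
grasp_force: 41.5
t: 44.55
ee_pos: [581.8, 320.5, 132.0]
ee_rot: [-2.489, -1.916, 0.001]
contact_force: [0.9, -1.6, -0.2]
gripper_width: 0.566
grasp_force: 41.5
[581.81541144 320.48524516 132.03170211] [4.22586273e-01 2.52488469e-01 1.71451556e+00 3.33861340e-04
 1.17531943e+00 6.81450917e-01]
```

```bash
python3 -m handwheel '[{"x":0.03,"y":0.12,"z":0.5,"ax":0,"ay":0,"az":0,"claw":0.8},{"x":0,"y":0,"z":0.8,"ax":0,"ay":0,"az":0,"claw":0.8},{"x":0,"y":0,"z":0.8,"ax":0,"ay":0,"az":0,"claw":0.8},{"x":0,"y":0,"z":0.8,"ax":0,"ay":0,"az":0,"claw":0.8},{"x":0,"y":0,"z":0.8,"ax":0,"ay":0,"az":0,"claw":0.8},{"x":0,"y":0,"z":0.8,"ax":0,"ay":0,"az":0,"claw":0.8},{"x":0,"y":0,"z":0.4,"ax":0,"ay":0,"az":0,"claw":0.8},{"x":0,"y":0,"z":0.2,"ax":0,"ay":0,"az":0,"claw":0.8}]'
python3 -m handwheel '[{"x":0,"y":0,"z":0.1,"ax":0,"ay":0,"az":0,"claw":0.8},{"x":0,"y":0,"z":0,"ax":0,"ay":0,"az":0,"claw":0.8},{"x":0,"y":0,"z":0,"ax":0,"ay":0,"az":0,"claw":0.8},{"x":0,"y":0,"z":0,"ax":0,"ay":0,"az":0,"claw":0.8},{"x":0,"y":0,"z":0,"ax":0,"ay":0,"az":0,"claw":0.8},{"x":0,"y":0,"z":0,"ax":0,"ay":0,"az":0,"claw":0.8},{"x":0,"y":0,"z":0,"ax":0,"ay":0,"az":0,"claw":0.8},{"x":0,"y":0,"z":0,"ax":0,"ay":0,"az":0,"claw":0.8}]'
```

```text
t: 45.22
ee_pos: [582.9, 317.4, 28.0]
ee_rot: [-2.491, -1.912, 0.007]
contact_force: [0.2, -0.2, -0.2]
gripper_width: 0.57
grasp_force: 41.5
t: 45.88
ee_pos: [584.6, 319.0, 28.8]
ee_rot: [2.491, 1.914, 0.001]
contact_force: [-0.3, 0.2, -0.2]
gripper_width: 0.564
grasp_force: 41.5
```

```bash
python3 -m handwheel '[{"x":0.05,"y":0,"z":0.1,"ax":0,"ay":0,"az":0,"claw":0.8},{"x":0,"y":0,"z":0.1,"ax":0,"ay":0,"az":0,"claw":0.8},{"x":0,"y":0,"z":0.05,"ax":0,"ay":0,"az":0,"claw":0.8},{"x":0,"y":0,"z":0,"ax":0,"ay":0,"az":0,"claw":0.8},{"x":0,"y":0,"z":0.04,"ax":0,"ay":0,"az":0,"claw":0.8},{"x":0,"y":0,"z":0,"ax":0,"ay":0,"az":0,"claw":0.8},{"x":0,"y":0,"z":0,"ax":0,"ay":0,"az":0,"claw":0.8},{"x":0,"y":0,"z":0,"ax":0,"ay":0,"az":0,"claw":0.8}]'
```

```text
t: 46.55
ee_pos: [584.8, 319.9, 22.8]
ee_rot: [2.491, 1.914, 0.0]
contact_force: [0.5, 0.4, -0.5]
gripper_width: 0.565
grasp_force: 41.5
```

```bash
python3 -m handwheel '[{"x":0,"y":0,"z":0.03,"ax":0,"ay":0,"az":0,"claw":0.8},{"x":0,"y":0,"z":0,"ax":0,"ay":0,"az":0,"claw":0.8},{"x":0,"y":0,"z":0.02,"ax":0,"ay":0,"az":0,"claw":0.8},{"x":0,"y":0,"z":0,"ax":0,"ay":0,"az":0,"claw":0.8},{"x":0,"y":0,"z":0,"ax":0,"ay":0,"az":0,"claw":0.8},{"x":0,"y":0,"z":0,"ax":0,"ay":0,"az":0,"claw":0.8},{"x":0,"y":0,"z":0,"ax":0,"ay":0,"az":0,"claw":0.8},{"x":0,"y":0,"z":0,"ax":0,"ay":0,"az":0,"claw":0.8}]'
```

```text
t: 47.22
ee_pos: [584.9, 320.0, 22.4]
ee_rot: [2.491, 1.914, 0.0]
contact_force: [-3.0, -1.2, 5.1]
gripper_width: 0.569
grasp_force: 44.7
```

Contact made. Release and lift away, then check.

```bash
python3 -m handwheel '[{"x":0,"y":0,"z":0,"ax":0,"ay":0,"az":0,"claw":0.42},{"x":0,"y":0,"z":0,"ax":0,"ay":0,"az":0,"claw":0.4},{"x":0,"y":0,"z":0,"ax":0,"ay":0,"az":0,"claw":0.37},{"x":0,"y":0,"z":0,"ax":0,"ay":0,"az":0,"claw":0.36},{"x":0,"y":0,"z":0,"ax":0,"ay":0,"az":0,"claw":0.36},{"x":0,"y":0,"z":0,"ax":0,"ay":0,"az":0,"claw":0.36},{"x":0,"y":0,"z":-0.2,"ax":0,"ay":0,"az":0,"claw":0.36},{"x":0,"y":0,"z":-0.4,"ax":0,"ay":0,"az":0,"claw":0.36}]'
python3 -m handwheel '[{"x":0,"y":0,"z":-1,"ax":0,"ay":0,"az":0,"claw":0.3},{"x":0,"y":0,"z":-1,"ax":0,"ay":0,"az":0,"claw":0.2},{"x":0,"y":0,"z":-1,"ax":0,"ay":0,"az":0,"claw":0.2},{"x":0,"y":0,"z":-1,"ax":0,"ay":0,"az":0,"claw":0.2},{"x":0,"y":0,"z":-1,"ax":0,"ay":0,"az":0,"claw":0.2},{"x":0,"y":0,"z":-1,"ax":0,"ay":0,"az":0,"claw":0.2},{"x":0,"y":0,"z":-0.5,"ax":0,"ay":0,"az":0,"claw":0.2},{"x":0,"y":0,"z":0,"ax":0,"ay":0,"az":0,"claw":0.2}]'
python3 -m handwheel '[{"x":1,"y":-0.5,"z":0,"ax":0,"ay":0,"az":0,"claw":0.2},{"x":1,"y":-0.5,"z":0,"ax":0,"ay":0,"az":0,"claw":0.2},{"x":1,"y":-0.5,"z":0,"ax":0,"ay":0,"az":0,"claw":0.2},{"x":1,"y":-0.5,"z":0,"ax":0,"ay":0,"az":0,"claw":0.2},{"x":1,"y":-0.5,"z":0,"ax":0,"ay":0,"az":0,"claw":0.2},{"x":1,"y":-0.5,"z":0,"ax":0,"ay":0,"az":0,"claw":0.2},{"x":1,"y":-0.5,"z":0,"ax":0,"ay":0,"az":0,"claw":0.2},{"x":1,"y":-0.5,"z":0,"ax":0,"ay":0,"az":0,"claw":0.2}]'
python3 -m handwheel '[{"x":1,"y":-0.5,"z":0,"ax":0,"ay":0,"az":0,"claw":0.2},{"x":1,"y":-0.5,"z":0,"ax":0,"ay":0,"az":0,"claw":0.2},{"x":1,"y":-0.5,"z":0,"ax":0,"ay":0,"az":0,"claw":0.2},{"x":1,"y":-0.5,"z":0,"ax":0,"ay":0,"az":0,"claw":0.2},{"x":0.5,"y":-0.2,"z":0,"ax":0,"ay":0,"az":0,"claw":0.2},{"x":0,"y":0,"z":0,"ax":0,"ay":0,"az":0,"claw":0.2},{"x":0,"y":0,"z":0,"ax":0,"ay":0,"az":0,"claw":0.2},{"x":0,"y":0,"z":0,"ax":0,"ay":0,"az":0,"claw":0.2}]'
python3 - <<'E'
from workcell import env
import cv2,numpy as np
a=env.capture("top")[120:300,120:490,::-1]; b=env.capture("side")[140:350,70:460,::-1]
o=np.vstack([cv2.resize(a,(560,272),interpolation=cv2.INTER_CUBIC),cv2.resize(b,(560,302),interpolation=cv2.INTER_CUBIC)])
cv2.imwrite("pics/end.png",o)
E
```

```text
t: 47.88
ee_pos: [583.8, 319.5, 32.7]
ee_rot: [-2.491, -1.914, 0.004]
contact_force: [0.0, 0.3, 0.2]
gripper_width: 0.64
grasp_force: 0.0
t: 48.55
ee_pos: [586.5, 320.7, 168.1]
ee_rot: [2.49, 1.913, 0.011]
contact_force: [0.4, -0.2, 0.7]
gripper_width: 0.798
grasp_force: 0.0
t: 49.22
ee_pos: [547.7, 495.7, 161.8]
ee_rot: [2.491, 1.914, -0.004]
contact_force: [0.6, -0.9, -0.7]
gripper_width: 0.801
grasp_force: 0.0
t: 49.88
ee_pos: [529.6, 592.3, 163.0]
ee_rot: [2.491, 1.913, -0.002]
contact_force: [-0.1, -1.1, -0.0]
gripper_width: 0.798
grasp_force: 0.0
```

View pics/end.png

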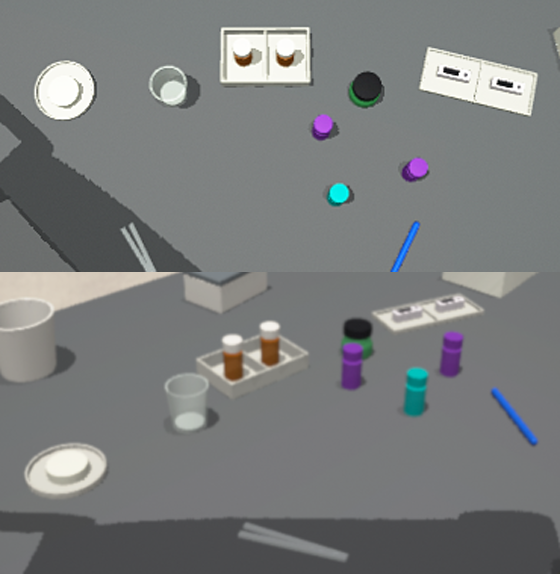

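The picture shows the vials upright, one per bay, at (243,52) and (285,52). The blocks lie lengthways at (453,73) and (506,86), the disc lies in the dish at (64,91), and the beaker and look-alikes are untouched.

```bash
python3 -c "
from workcell import env;print(env.sign_off())"
```

```text
the job is handed in; nothing more can be done
None
```

The job is handed in at about 50 s of the 122 s allowed: both vials stand upright, one per bay, both filter blocks lie lengthways in their tray, and the disc lies flat in the dish, with the beaker and look-alikes left alone.

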